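# Snap the clean filters into the fume extractor

## Robot

A 6-joint arm with a two-finger parallel gripper is mounted at the origin on the work surface. World frame = base frame: x ahead of the robot, y to its left, z up, the work surface at z = 0. Lengths are in m, angles in rad, forces in N, time in s.
With the tool pointing down it reaches from about 0.25 to 0.725 m from the base axis. Payload 4 kg.
Tool frame: the origin (TCP) lies on the centre line of the jaws, within the pads' length; the fingertips stand 17 mm ahead of it and the grasp point (between the pads) lies 2 mm behind it; z points along the fingers, y is the line along which they close (so a half turn about z gives the same grasp; the last joint's range is limited). The gripper opens to 85 mm and grips with 20 to 120 N. Pads are 22 mm wide; open, the fingers measure 114 mm over their backs; the gripper's body (76 mm by 85 mm) begins 54 mm behind the grasp point. The pads swing forward as they close: fully open they stand 13 mm farther back than shut.
Start: joints at [-1.31, 0.241, 0.005, 1.335, 0, 1.571], TCP at [0.129, -0.483, 0.248] pointing down, gripper open.
Joint ranges: [-2.72, 2.72], [-1.05, 1.87], [-1.09, 1.28], [-1.99, 2.15], [-1.42, 1.44], [-3.14, 3.14]. Speed limits (rad/s): [2.79, 2.79, 3.14, 3.14, 3.14, 3.14].

## Interface

Orientations are given as a unit quaternion [x, y, z, w].
In Python, from workcell import get_obs, imaging, order gives the robot as it stands.
- The arm moves only by the tool apply_moves, never from a script. Its argument "targets" is a list that holds one entry, the list of rows, each a list of 5 numbers: the shift along the world's x, y, z in units of 40 mm (1.0 is 40 mm), then the turn about the world's z in degrees, then the gripper command: -1 is shut, 1 is fully open, values between are in proportion. In form: [[[dx, dy, dz, turn, fingers], ...]]. A call has 1 to 8 rows; each row shifts and turns the commanded pose from where the row before left it; what a row does not reach is not made up. A row lasts 1/12 s, in which the tool goes at most 41.7 mm and 7.16 degrees, less where a joint would pass 70% of its speed; a pose out of reach is approached as far as the arm can. A call is refused whole if a number of a shift passes 1 or a number of a turn 7.16, either way. A call with a gripper value outside its range is refused whole. The fingers move at their own pace and stop on an object; the grip force is fixed at half the most. Time passes only in rows, so rows that do not move let the fingers close. It gives the time, the measured TCP pose, the force, the opening and the grip force at its end, in the units of the state.
- get_obs(): the state, without advancing time (a new reading comes with each control period).
- imaging.camera(name): name is "scene" or "top"; returns (picture, depth): 400x640x3 uint8, blue, green, red; 400x640 float32, m along the optical axis (not along the pixel's ray), 0 where there is no reading.
- imaging.get_calibration(name): a dict with "camera_matrix" (3x3 intrinsics, pixels), "k1" (the pictures are not rectified: a ray, as slopes to the right and down, at radius r is drawn at 1 + k1 r^2 times it, then the intrinsics apply), "eye" and "rotation" of the camera in the world. Camera axes: x right, y down, z forward; pixel columns grow to the right and rows downward; lengths in m; the calibration is good to about 2 mm. A picture is of the moment at which its call begins. get_calibration takes no time and is no camera call.
- order.job_done(): hands the job in; it is judged then, once.
The state is a dict: "clock": time; "joint_pos": joint angles; "joint_vel": joint speeds; "tau": joint torques, N m; "eef_pos": TCP position; "tool_rot": TCP orientation; "ft_force": force on the tool from outside, world axes, zero at the start; "ft_torque": the same for the moment, N m; "grip_width": finger opening in m; "grasp_force": force on a finger pad.
Only numpy, scipy, OpenCV 4.12 (cv2) and the standard library are available. Lean on these libraries where they do the work, as an engineer would, in place of code of your own. Each camera call takes 0.05 s, during which the arm holds its last target. There are 200 camera calls.

## Task

Load the blue and the yellow filter cassette into the bays of the fume filter unit with the latch of the same colour: toe tongue under the bar, then press the latch end down past the spring latch until it lies fully home and flat on the bay floor and the latch has snapped shut over it. Leave the green cassette as it is, and do not disturb the spray can, the clamp or the pulley.

Things in the scene. Friction and masses are not known exactly. Their poses are not given: they have to be found in the camera images.
- cassette_blue: Blue filter cassette, 0.35 kg: frame 110 x 70 x 20 mm (x, y, z), white pleated faces, a steel tongue (the toe) at its -x end and a black bar handle across the top. Origin: centre of the frame's underside, z up. It starts flat on the table, left or right of the filter unit, yaw within 1.1 rad of 0. The yellow one is alike.
- cassette_blue_handle (a point): Middle of the top of the blue cassette's handle, 54 mm above its underside. The handle is 12 mm thick along the cassette's x, 44 mm long along its y and 34 mm tall.
- cassette_blue_tongue (a point): Tip of the blue cassette's toe tongue, at the underside, 73 mm from the origin along -x. The tongue is 18 mm long, 50 mm wide, 6 mm thick, flush with the underside.
- cassette_yellow: Yellow filter cassette: same shape, size, mass, frame and starts as the blue one.
- bay_blue: Bay with blue bar and latch, one of three at 100 mm pitch, in any colour order, on a fixed grey casing 200 x 306 mm, 30 mm high, yaw within 0.2 rad. Origin: on the casing top, under the bay's middle; x runs from the toe bar (robot side) to the latch (far side), z up. Cassette home: its origin on point floor, its x along the bay's x. All bays are alike.
- bay_blue_floor (a point): Middle of the blue bay's floor, 8 mm above the bay origin. Side rails stand at y +-37 mm (inner faces), x -53 to 37 mm, upright for 14 mm above the floor, then flaring out up to 24 mm. A heel stop at x 56.7 mm slopes out from 7 to 21 mm up; aluminium cheeks beside the latch, y +-25 mm, rise 30 mm.
- bay_blue_toe (a point): Inner lower edge of the blue bay's fixed toe bar, at bay x -64 mm, 12 mm above the floor; the bar is 6 mm thick and overhangs 11 mm from the toe wall (face at x -75 mm). The bar bars the way straight down: with the latch end raised about 20 degrees the tongue goes under it, then the latch end is pressed down.
- bay_blue_hook (a point): Inner lower edge of the blue latch hook, shut at bay x 49.5 mm, 21.5 mm above the floor; it overhangs a cassette at home by 5 mm. Above it a steep ramp slants back to x 58 mm, 37 mm above the floor; a thumb tab rises to 47 mm. 34 mm wide. It moves with the latch.
- bay_blue_latch (a joint): Blue latch: 0 m shut, up to 0.012 m as it slides outward along the bay's +x; a spring (3 N shut, 5 N at 8 mm) shuts it. The cassette's far lower edge, pressed down on the ramp with about 5 to 20 N, drives it aside; it snaps back over the cassette's top edge when that lies on the floor.
- bay_yellow: Bay with yellow bar and latch; same form, dimensions and frame as the blue bay.
- bay_yellow_latch (a joint): Yellow latch, works as the blue one: 0 m shut, 0.012 m fully open.
- cassette_green: Green filter cassette, same shape as the blue one, already latched home in the green bay (the remaining bay). Leave it alone.
- spray_can: Bystander: a standing orange spray can, 60 mm diameter, 185 mm tall. Origin at the centre of its foot.
- clamp: Bystander: a dark screw clamp with a red handle, lying flat, 0.7 kg, at most 32 mm high. Bar 200 mm along its x (0 to 200 mm, y -11 to 11 mm); jaws reach to y 88 mm; red handle x 145 to 230 mm at y 75 mm. Origin under the fixed-jaw end of the bar, on the table.
- pulley: Bystander: a black belt pulley lying flat beside the filter unit, 90 mm diameter, 36 mm high. Origin at the centre of its underside.

How it is judged:
At the end, for the whole second after the job is handed in: The blue cassette in the blue bay and the yellow one in the yellow bay, each within 5 mm of home in x and y and 4 mm in height, flat to 0.05 rad and turned true to 0.07 rad, at rest, with its latch closed to within 3 mm (x of cassette_blue in the frame of bay_blue between -0.005 and 0.005 m and y of cassette_blue in the frame of bay_blue between -0.005 and 0.005 m and z of cassette_blue in the frame of bay_blue between 0.004 and 0.012 m and angle between the z axis of cassette_blue and the z axis of bay_blue, either way round below 0.05 rad and angle between the x axis of cassette_blue and the x axis of bay_blue, either way round below 0.07 rad and value of joint each of bay_blue_latch, bay_yellow_latch below 0.003 m and linear speed of each of cassette_blue, cassette_yellow below 0.02 m/s and x of cassette_yellow in the frame of bay_yellow between -0.005 and 0.005 m and y of cassette_yellow in the frame of bay_yellow between -0.005 and 0.005 m and z of cassette_yellow in the frame of bay_yellow between 0.004 and 0.012 m and angle between the z axis of cassette_yellow and the z axis of bay_yellow, either way round below 0.05 rad and angle between the x axis of cassette_yellow and the x axis of bay_yellow, either way round below 0.07 rad); the robot touches nothing.
It fails at once if the green cassette was moved more than 8 mm (distance of cassette_green from where it was at the start of the episode above 0.008 m).
It fails at once if the spray can was moved more than 30 mm (distance of spray_can from where it was at the start of the episode above 0.03 m).
It fails at once if the spray can was tipped (angle between spray_can's own z axis and vertical above 0.4 rad).
It fails at once if the clamp was moved more than 30 mm (distance of clamp from where it was at the start of the episode above 0.03 m).
It fails at once if the pulley was moved more than 30 mm (distance of pulley from where it was at the start of the episode above 0.03 m).
It also fails if it takes over 72 s, if anything falls off the work surface, if the arm or the gripper's body presses on something with over 40 N, if the wrist force passes 120 N, or if a joint passes its speed limit or range.

## Working session

There is one attempt and no reset: what is moved stays moved. The work goes in short steps, Python scripts to look and compute and a tool call to move; the robot and the scene stay as the last step left them, time stands still between calls to the robot, and variables do not carry over. Pictures are saved under pics/ and viewed, at most 10 in all, crops included, and the job is handed in when it is done.

Besides the shell and the picture viewer there is one more tool, called after ">>>" by a JSON object that holds its "op" and its "data", one argument or row to a line. apply_moves: Moves the arm, as the interface text tells. Its arguments: {"type":"object","properties":{"targets":{"type":"array","items":{"type":"array","items":{"type":"array","items":{"type":"number"}}}}},"required":["targets"]}

```bash
mkdir -p pics; ls; cat > h.py <<'E'
import numpy as np, cv2
from workcell import get_obs, imaging, order
def cloud(name):
    img,d=imaging.camera(name); c=imaging.get_calibration(name)
    K=np.array(c["camera_matrix"],float);k1=c["k1"]
    h,w=d.shape
    uv=np.stack(np.meshgrid(np.arange(w),np.arange(h)),-1).reshape(-1,1,2).astype(np.float64)
    r=cv2.undistortPoints(uv,K,np.array([k1,0,0,0.])).reshape(h,w,2)
    P=np.dstack([r[...,0]*d,r[...,1]*d,d])@np.array(c["rotation"],float).T+np.array(c["eye"],float)
    P[d==0]=np.nan
    return np.array(img),P
E
python3 - <<'E'
from h import *
for n in("top","scene"):
    i,P=cloud(n); cv2.imwrite(f"pics/{n}0.png",i); np.save(n,P); c=imaging.get_calibration(n); print(n,c["eye"],c["rotation"])
print(get_obs())
E
```

```text
picsTraceback (most recent call last):
  File "<stdin>", line 3, in <module>
  File "h.py", line 9, in cloud
    P=np.dstack([r[...,0]*d,r[...,1]*d,d])@np.array(c["rotation"],float).T+np.array(c["eye"],float)
      ~~~~~~~~~~~~~~~~~~~~~~~~~~~~~~~~~~~~^~~~~~~~~~~~~~~~~~~~~~~~~~~~~~~~
ValueError: matmul: Input operand 1 has a mismatch in its core dimension 0, with gufunc signature (n?,k),(k,m?)->(n?,m?) (size 4 is different from 3)
```

Rotation is a quaternion.

```bash
sed -i 's/np.array(c\["rotation"\],float).T/R.from_quat(c["rotation"]).as_matrix().T/; 1a from scipy.spatial.transform import Rotation as R' h.py
python3 - <<'E'
from h import *
for n in("top","scene"):
    i,P=cloud(n); cv2.imwrite(f"pics/{n}0.png",i); np.save(n,P); c=imaging.get_calibration(n); print(n,c)
    print(np.nanmedian(P[...,2]),P[200,320],P[350,320])
print(get_obs())
E
```

```text
top {'camera_matrix': array([[456.99342494,   0.        , 327.05555575],
       [  0.        , 456.99342494, 191.27969766],
       [  0.        ,   0.        ,   1.        ]]), 'k1': -0.03399927219815202, 'eye': array([0.38292789, 0.00755287, 1.09210175]), 'rotation': array([-0.70111348,  0.7071797 , -0.05640414,  0.07180071])}
0.00044925810968887703 [0.55233408 0.0457699  0.06043488] [ 0.21329341  0.04944393 -0.0012881 ]
scene {'camera_matrix': array([[515.00073569,   0.        , 316.55640113],
       [  0.        , 515.00073569, 200.65798358],
       [  0.        ,   0.        ,   1.        ]]), 'k1': -0.12277632443000416, 'eye': array([ 1.39024855, -0.18970574,  1.29244417]), 'rotation': array([ 0.76097762,  0.57544902, -0.18743376, -0.23375217])}
-0.0016963725387898476 [0.5572295  0.0311906  0.05861037] [ 0.96908064 -0.08541844 -0.00197162]
{'clock': 0.15, 'joint_pos': array([-1.31000639e+00,  2.41256044e-01,  4.05184929e-03,  1.33521950e+00,
        1.87370910e-05,  1.57081994e+00]), 'joint_vel': array([ 0.00284635, -0.00096648,  0.00493822,  0.00021736, -0.00020509,
        0.00082095]), 'tau': array([ 1.95628119e-03, -3.72634113e+01,  2.52638984e+01,  1.23528708e-02,
        1.19410388e-04, -1.29286474e-05]), 'eef_pos': array([ 0.12881089, -0.4826564 ,  0.24761633]), 'tool_rot': array([ 9.91511823e-01,  1.30014010e-01, -9.65206724e-05, -8.07995274e-04]), 'ft_force': array([-0.55682628,  0.06291079,  0.02253805]), 'ft_torque': array([0.00812206, 0.0046958 , 0.0066534 ]), 'grasp_force': 0.0, 'grip_width': 0.0855565969732505}
```

View pics/top0.png

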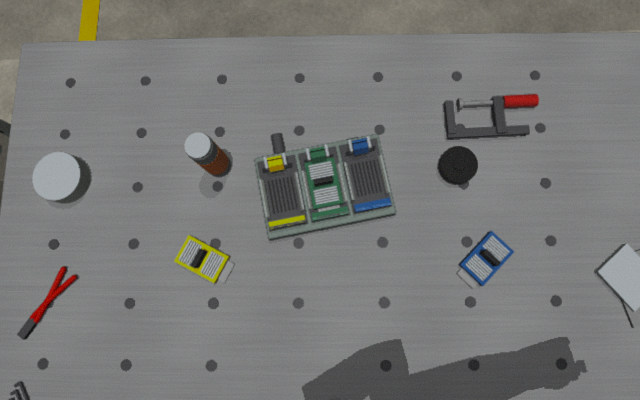

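View pics/scene0.png

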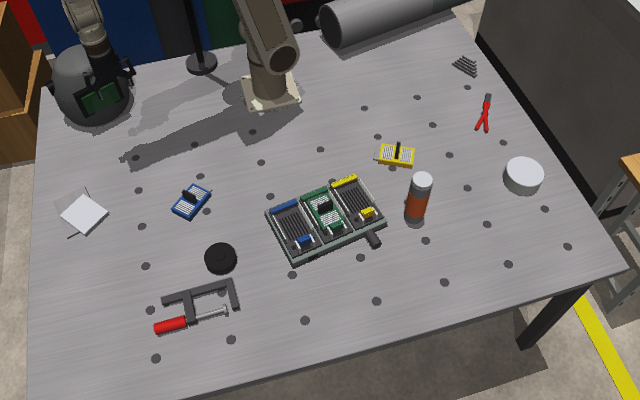

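The top view (up = +x, left = +y) has the yellow cassette at (204,259) with its toe at the lower right, and the blue one at (486,259) with its toe at the lower left. The unit is at (325,185), bays ordered yellow, green, blue from left to right, toe bars on the robot side. The can, pulley and clamp stand clear of the paths.

```bash
cat > m.py <<'E'
from h import *
def rect(p):
    (c,s,a)=cv2.minAreaRect((p*1000).astype(np.float32)); return np.round(c,1),np.round(s,1),round(a,1)
def color(i,c):
    H=cv2.cvtColor(i,cv2.COLOR_BGR2HSV).astype(int); lo={'blue':(100,125),'yellow':(22,35),'green':(60,90)}[c]
    return (H[...,0]>=lo[0])&(H[...,0]<=lo[1])&(H[...,1]>120)&(H[...,2]>60)
E
python3 - <<'E'
from m import *
for n in("top","scene"):
    i=cv2.imread(f"pics/{n}0.png"); P=np.load(n+".npy"); X,Y,Z=P[...,0],P[...,1],P[...,2]
    reg=(X>.35)&(X<.75)&(Y>-.16)&(Y<.22)
    m=reg&(Z>.022)&(Z<.038); mm=cv2.morphologyEx(m.astype(np.uint8),cv2.MORPH_OPEN,np.ones((3,3)))>0
    print(n,'casing',rect(P[mm][:,:2]), 'table z',np.nanmedian(Z[(X>.2)&(X<.35)&(abs(Y)<.1)]))
    for c in('yellow','green','blue'):
        k=color(i,c)&reg
        nl,lab,st,cen=cv2.connectedComponentsWithStats(k.astype(np.uint8))
        for j in range(1,nl):
            if st[j,4]>40:
                q=P[lab==j]; print(' ',c,st[j,4],np.round(np.nanmedian(q,0)*1000,1),rect(q[:,:2]),'z95',round(np.nanpercentile(q[:,2],95)*1000,1))
    for c,(x,y) in dict(yellow=(.44,.27),blue=(.44,-.32)).items():
        near=(abs(X-x)<.13)&(abs(Y-y)<.13)
        k=color(i,c)&near; y0,x0=np.median(np.argwhere(k),0); ctr=np.nanmedian(P[k],0)[:2]
        near=np.hypot(X-ctr[0],Y-ctr[1])<.08
        f=near&(Z>.013)&(Z<.027); h=near&(Z>.043)&(Z<.062)
        t=near&(Z>.003)&(Z<.009)
        print(c,'frame',rect(P[f][:,:2]),'z',np.round(np.median(Z[f])*1000,1),'handle',rect(P[h][:,:2]),np.round(P[h].mean(0)*1000,1),h.sum(),'tongue',np.round(np.median(P[t],0)*1000,1))
E
```

```text
top casing (array([618.2,  42.1]), array([251.2, 306.4]), 11.1) table z 0.0006201187533589891
  yellow 220 [636.7 148.   75.1] (array([644.2, 151.1]), array([44.9, 37.9]), 12.0) z95 86.6
  yellow 195 [507.2 123.7  55.9] (array([507.8, 124.3]), array([15.3, 86. ]), 11.1) z95 58.8
  green 57 [592.3   8.6  58.2] (array([585.9,   9. ]), array([55.3, 11.5]), 11.4) z95 61.9
  green 87 [559.2  61.8  58.6] (array([565.1,  60.1]), array([84.4, 35.8]), 39.7) z95 61.5
  green 82 [525.1  25.4  56.1] (array([525.4,  25.2]), array([ 8.2, 79.6]), 11.1) z95 58.4
  blue 205 [674.4 -47.3  75.2] (array([675.3, -47.2]), array([29.9, 32.8]), 14.3) z95 86.3
  blue 281 [541.8 -73.2  56.2] (array([542.9, -73.6]), array([20.5, 82.4]), 10.9) z95 59.7
yellow frame (array([423. , 327.2]), array([112.9,  68.8]), 62.5) z 20.8 handle (array([422.7, 326.7]), array([12.8, 42.1]), 60.7) [422.5 325.9  53.2] 123 tongue [400.7 279.9   4.4]
blue frame (array([ 419. , -339.1]), array([ 70. , 112.1]), 45.1) z 20.7 handle (array([ 420.3, -339.9]), array([43.3, 13.4]), 44.5) [ 419.  -339.5   52.9] 132 tongue [ 385.3 -299.7  
[... 231 characters left out ...]
ray([628.6, 148.1]), array([36. , 54.9]), 85.2) z95 87.6
  green 70 [639.5  59.4  62.6] (array([624.3,  63.8]), array([ 34. , 102.4]), 68.2) z95 84.6
  blue 113 [545.1 -73.8  55.2] (array([546.2, -76.2]), array([17.2, 82.7]), 11.4) z95 59.5
  blue 77 [680.5 -50.9  77.9] (array([667.1, -50.9]), array([36.8, 52.1]), 87.6) z95 86.6
yellow frame (array([421.1, 318.7]), array([124.6,  78.4]), 61.6) z 19.8 handle (array([424. , 324.8]), array([11.9, 46.3]), 61.9) [425.4 324.2  52.5] 49 tongue [453.8 288.6   4.7]
blue frame (array([ 420.1, -340.2]), array([ 76.8, 115.7]), 43.0) z 20.3 handle (array([ 421.2, -341.1]), array([48.4, 13.5]), 42.5) [ 421.9 -342.1   51.8] 73 tongue [ 449.1 -321.8    4.6]
```

```bash
python3 - <<'E'
from m import *
n="top"; i=cv2.imread(f"pics/{n}0.png"); P=np.load(n+".npy"); X,Y,Z=P[...,0],P[...,1],P[...,2]
reg=(X>.35)&(X<.75)&(Y>-.16)&(Y<.22)
m=reg&(Z>.024)&(Z<.036); m=cv2.morphologyEx(m.astype(np.uint8),cv2.MORPH_OPEN,np.ones((3,3)))>0
q=P[m][:,:2]
a=np.radians(11)
c0=np.array([.6,.035]); Rm=np.array([[np.cos(a),-np.sin(a)],[np.sin(a),np.cos(a)]]); u=(q-c0)@Rm
def edge(axis,sgn,lo,hi,lab):
    o=1-axis; b=np.arange(lo,hi,.006); pts=[]
    for s in b:
        k=(abs(u[:,o]-s)<.003)
        if k.sum()>3: pts.append((s,sgn*np.max(sgn*u[k,axis])))
    pts=np.array(pts); 
    for _ in range(4):
        f=np.polyfit(*pts.T,1); r=abs(pts[:,1]-np.polyval(f,pts[:,0])); pts=pts[r<max(2*np.median(r),1e-3)]
    print(lab,'slope deg',np.degrees(np.arctan(f[0])).round(2),'pos mm at 0',f[1]*1000,len(pts),'res',r.max()*1000)
edge(1,1,-.08,.08,'left'); edge(1,-1,-.08,.08,'right'); edge(0,-1,-.14,.14,'near')
# far edge and features in blue/yellow bay frames
for c in('yellow','blue'):
    k=color(i,c)&reg&(X<.57); w=((P[k][:,:2])-c0)@Rm*1000; z=P[k][:,2]*1000
    kk=z>52; print(c,'bar x pct',np.percentile(w[kk,0],[3,20,50,80,97]).round(1),'y',np.percentile(w[kk,1],[2,50,98]).round(1),np.percentile(z,[5,50,95]).round(1), 'slope',np.degrees(np.polyfit(w[kk,1],w[kk,0],1)[0]*-1).round(2))
    k=color(i,c)&reg&(X>.6); w=((P[k][:,:2])-c0)@Rm*1000; z=P[k][:,2]*1000
    for lo,hi in((80,90),(60,80)):
        kk=(z>lo)&(z<hi); print('  latch',lo,w[kk].mean(0).round(1),np.ptp(w[kk],axis=0).round(1),kk.sum())
w=(P[reg][:,:2]-c0)@Rm*1000; z=P[reg][:,2]*1000
for yc in(100,0,-100):  # x profile near bay centre lines
    print(yc,[(xb,round(float(np.median(z[(abs(w[:,1]-yc)<6)&(abs(w[:,0]-xb)<2.5)])),0)) for xb in range(-105,115,5)])
E
```

```text
left slope deg -0.09 pos mm at 0 57.14842634777543 25 res 0.7056059296477526
right slope deg -0.14 pos mm at 0 -50.18173602179509 24 res 0.9018648772051718
near slope deg -0.03 pos mm at 0 -105.6589624455177 44 res 0.9887228543977444
yellow bar x pct [-80.9 -78.9 -75.6 -72.5 -70.3] y [ 63.7 104.5 144.2] [38.9 56.  58.8] slope 0.15
  latch 80 [ 68.1 104. ] [ 7.3 32.6] 43
  latch 60 [ 54.1 103.4] [24.3 33.8] 170
blue bar x pct [-86.4 -83.6 -78.5 -73.5 -70.5] y [-135.5  -96.3  -56.3] [51.4 56.2 59.7] slope -0.04
  latch 80 [ 68.6 -94.4] [ 7.7 28.8] 40
  latch 60 [ 54.7 -95. ] [24.3 32.9] 163
100 [(-105, 25.0), (-100, 30.0), (-95, 32.0), (-90, 31.0), (-85, 56.0), (-80, 58.0), (-75, 56.0), (-70, 56.0), (-65, 38.0), (-60, 38.0), (-55, 40.0), (-50, 40.0), (-45, 40.0), (-40, 39.0), (-35, 39.0), (-30, 39.0), (-25, 38.0), (-20, 38.0), (-15, 39.0), (-10, 38.0), (-5, 39.0), (0, 39.0), (5, 38.0), (10, 39.0), (15, 38.0), (20, 39.0), (25, 38.0), (30, 38.0), (35, 38.0), (40, 39.0), (45, 64.0), (50, 72.0), (55, 75.0), (60, 76.0), (65, 77.0), (70, 86.0), (75, nan), (80, nan), (85, 31.0), (90, 31.0), (95, 28.0), (100, 29.0), (105, 28.0), (110, 28.0)]
0 [(-105, 24.0), (-100, 31.0), (-95, 30.0), (-90, 33.0), (-85, 55.0), (-80, 57.0), (-75, 58.0), (-70, 55.0), (-65, 45.0), (-60, 55.0), (-55, 59.0), (-50, 59.0), (-45, 58.0), (-40, 60.0), (-35, 59.0), (-30, 58.0), (-25, 58.0), (-20, 59.0), (-15, 59.0), (-10, 82.0), (-5, 92.0), (0, 91.0), (5, 63.0), (10, 58.0), (15, 58.0), (20, 58.0), (25, 59.0), (30, 59.0), (35, 59.0), (40, 59.0), (45, 64.0), (50, 73.0), (55, 76.0), (60, 75.0), (65, 77.0), (70, 85.0), (75, nan), (80, nan), (85, nan), (90, 30.0), (95, 28.0), (100, 3.0), (105, 0.0), (110, 1.0)]
-100 [(-105, 26.0), (-100, 30.0), (-95, 29.0), (-90, 31.0), (-85, 53.0), (-80, 56.0), (-75, 57.0), (-70, 55.0), (-65, 37.0), (-60, 36.0), (-55, 37.0), (-50, 38.0), (-45, 38.0), (-40, 37.0), (-35, 39.0), (-30, 38.0), (-25, 38.0), (-20, 39.0), (-15, 39.0), (-10, 39.0), (-5, 38.0), (0, 39.0), (5, 38.0), (10, 38.0), (15, 39.0), (20, 37.0), (25, 40.0), (30, 40.0), (35, 38.0), (40, 37.0), (45, 61.0), (50, 71.0), (55, 77.0), (60, 76.0), (65, 79.0), (70, 85.0), (75, 80.0), (80, nan), (85, nan), (90, 30.0), (95, 27.0), (100, nan), (105, -1.0), (110, 1.0)]
  return _methods._mean(a, axis=axis, dtype=dtype,
  ret = ret.dtype.type(ret / rcount)
```

>>> {"op": "apply_moves", "data": {
  "targets": [
    [[0.6,0.3,0,7,1],[0.6,0.3,0,7,1],[0.6,0.3,0,7,1],[0.6,0.3,0,7,1],[0.6,0.3,0,7,1],[0.6,0.3,0,7,1],[0.6,0.3,0,7,1],[0.6,0.3,0,7,1]]
  ]
}}

```text
clock: 0.82
eef_pos: [0.3219, -0.3862, 0.248]
tool_rot: [0.813, 0.583, -0.0, -0.0]
ft_force: [-0.6, -0.5, -0.1]
grip_width: 0.0855
grasp_force: 0.0
```

>>> {"op": "apply_moves", "data": {
  "targets": [
    [[0.5,0.3,-0.2,7,1],[0.5,0.3,-0.2,7,1],[0.5,0.3,-0.2,7,1],[0.5,0.3,-0.2,7,1],[0.46,0,-0.2,7,1],[0,0,-0.2,7,1],[0,0,-0.2,7,1],[0,0,-0.2,7,1]]
  ]
}}

```text
clock: 1.48
eef_pos: [0.4196, -0.3386, 0.1833]
tool_rot: [0.443, 0.896, 0.0, -0.001]
ft_force: [-0.1, 0.4, -0.3]
grip_width: 0.0852
grasp_force: 0.0
```

```bash
cat >> m.py <<'E'
def st():
    o=get_obs(); M=R.from_quat(o['tool_rot']).as_matrix()
    print('t',round(o['clock'],2),'p',(o['eef_pos']*1000).round(1),'yaw_y',np.degrees(np.arctan2(M[1,1],M[0,1])).round(1),'tilt',np.degrees(np.arccos(-M[2,2])).round(2),'j',o['joint_pos'].round(2),'w',round(o['grip_width']*1000,1),'F',o['ft_force'].round(1),'T',o['ft_torque'].round(2),'g',round(o['grasp_force'],1))
E
python3 -c "
from m import *
st()"
```

```text
t 1.48 p [ 419.6 -338.6  183.3] yaw_y 37.4 tilt 0.07 j [-0.68  0.35 -0.01  1.21 -0.    0.24] w 85.2 F [-0.1  0.4 -0.3] T [-0.04  0.03 -0.04] g 0.0
```

>>> {"op": "apply_moves", "data": {
  "targets": [
    [[0,-0.02,-0.5,5,1],[0,0,-0.7,2.6,1],[0,0,-0.8,0,1],[0,0,-0.8,0,1],[0,0,-0.5,0,1],[0,0,-0.18,0,1],[0,0,0,0,1],[0,0,0,0,-1]]
  ]
}}

```text
clock: 2.15
eef_pos: [0.4196, -0.3401, 0.0455]
tool_rot: [0.386, 0.922, -0.0, 0.0]
ft_force: [0.7, 0.2, -0.8]
grip_width: 0.0756
grasp_force: 0.0
```

>>> {"op": "apply_moves", "data": {
  "targets": [
    [[0,0,0,0,-1],[0,0,0,0,-1],[0,0,0,0,-1],[0,0,0,0,-1],[0,0,0,0,-1],[0,0,0,0,-1]]
  ]
}}

```text
clock: 2.65
eef_pos: [0.4207, -0.3408, 0.0472]
tool_rot: [0.386, 0.922, -0.0, 0.002]
ft_force: [0.5, -0.3, 5.9]
grip_width: 0.0424
grasp_force: 62.4
```

```bash
python3 -c "
from m import *
st()"
```

```text
t 2.65 p [ 420.7 -340.8   47.2] yaw_y 44.6 tilt 0.24 j [-0.68  0.49 -0.2   0.88  0.    0.11] w 42.4 F [ 0.5 -0.3  5.9] T [ 0.21 -0.01 -0.01] g 62.4
```

>>> {"op": "apply_moves", "data": {
  "targets": [
    [[0,0,0.5,0,-1],[0,0,0.8,0,-1],[0,0,0.8,0,-1],[0.2,0.8,0.4,7,-1],[0.2,0.8,0,7,-1],[0.2,0.8,0,7,-1],[0.2,0.8,0,7,-1],[0.2,0.8,0,7,-1]]
  ]
}}

```text
clock: 3.32
eef_pos: [0.4589, -0.1784, 0.1452]
tool_rot: [0.088, 0.996, 0.0, -0.0]
ft_force: [-0.2, 0.6, -3.5]
grip_width: 0.0429
grasp_force: 62.5
```

>>> {"op": "apply_moves", "data": {
  "targets": [
    [[0.2,0.8,0,7,-1],[0.2,0.8,0,7,-1],[0.2,0.8,0,7,-1],[0,0,0,0.4,-1],[0,0,0,0,-1],[0,0,0,0,-1]]
  ]
}}

```text
clock: 3.82
eef_pos: [0.4829, -0.0838, 0.1449]
tool_rot: [-0.095, 0.995, -0.0, -0.0]
ft_force: [0.2, -0.7, -3.9]
grip_width: 0.0423
grasp_force: 62.8
```

```bash
python3 - <<'E'
from m import *
st()
i,P=cloud("scene"); cv2.imwrite("pics/s1.png",cv2.resize(i[90:290,180:460],None,fx=2.8,fy=2.8))
E
```

```text
t 3.82 p [482.9 -83.8 144.9] yaw_y 100.9 tilt 0.06 j [-0.17  0.29 -0.2   1.07 -0.   -0.36] w 42.3 F [ 0.2 -0.7 -3.9] T [-0.03 -0.01  0.01] g 62.8
```

View pics/s1.png

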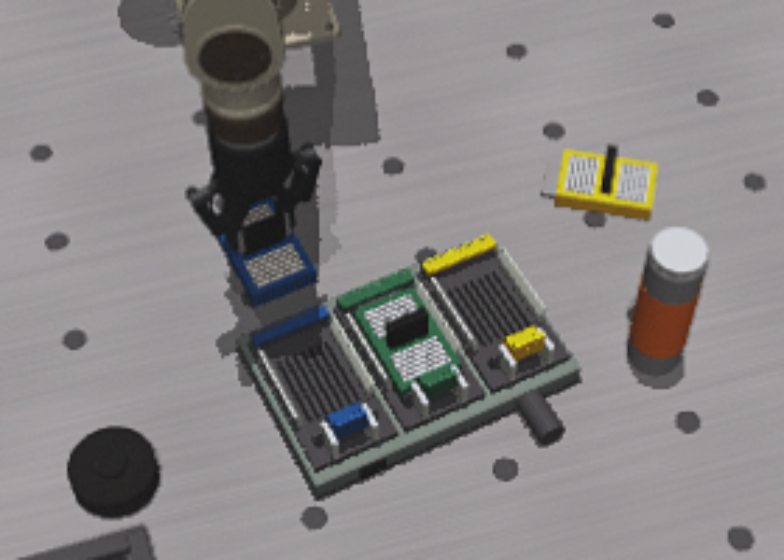

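The cassette hangs level in the jaws just short of the blue bar, latch end facing the bay (at about (265,275) in the crop). Next I'll tilt it by lowering its latch end onto the bar.

>>> {"op": "apply_moves", "data": {
  "targets": [
    [[0,0,-0.5,0,-1],[0,0,-0.5,0,-1],[0,0,-0.1,0,-1],[0,0,-0.1,0,-1],[0,0,-0.1,0,-1],[0,0,0,0,-1]]
  ]
}}

```text
clock: 4.37
eef_pos: [0.4796, -0.086, 0.094]
tool_rot: [-0.093, 0.996, -0.001, -0.003]
ft_force: [-13.2, -3.7, 12.3]
grip_width: 0.0426
grasp_force: 66.0
```

```bash
cat >> m.py <<'E'
BO={'blue':np.array([.6129,-.0601]),'yellow':np.array([.5747,.1362])}
BYAW=np.radians(10.95)
def fit(c,lo=20):
    """pose of the held cassette's latch half from the scene camera, in bay frame (mm)"""
    i,P=cloud("scene"); o=get_obs(); t=o['eef_pos']
    cs,sn=np.cos(BYAW),np.sin(BYAW); Rb=np.array([[cs,-sn],[sn,cs]])
    b=(P[...,:2]-BO[c])@Rb*1000; z=P[...,2]*1000; tb=(t[:2]-BO[c])@Rb*1000; tz=t[2]*1000
    k=(abs(b[...,1]-tb[1])<33)&(b[...,0]>tb[0]+14)&(b[...,0]<tb[0]+66)&(z<tz+12)&(z>tz-40)
    w,q=b[k],z[k]
    k2=np.ones(len(q),bool)
    A=np.c_[w,np.ones(len(q))]
    for _ in range(8):
        f=np.linalg.lstsq(A[k2],q[k2],rcond=None)[0]; r=q-A@f; k2=(r>-1.5)&(r<3)
    e=np.percentile(w[k2,0],97)
    print('tcp bay',tb.round(1),tz.round(1),'pitch',np.degrees(np.arctan(f[0])).round(1),'roll',np.degrees(np.arctan(f[1])).round(1),'n',k2.sum(),'top far edge x',e.round(1),'y',np.percentile(w[k2,1],[3,97]).round(1),'top z at tcp',(f@[tb[0],tb[1],1]).round(1),'z at far',(f@[e,tb[1],1]).round(1))
    return i
E
python3 - <<'E'
from m import *
st(); fit('blue')
E
```

```text
t 4.37 p [479.6 -86.   94. ] yaw_y 100.7 tilt 0.39 j [-0.18  0.35 -0.28  0.95 -0.   -0.36] w 42.6 F [-13.2  -3.7  12.3] T [-0.45  2.01 -0.04] g 66.0
tcp bay [-135.7   -0. ] 94.2 pitch 3.4 roll 0.6 n 121 top far edge x -77.4 y [-30.2  29.9] top z at tcp 72.8 z at far 76.2
```

>>> {"op": "apply_moves", "data": {
  "targets": [
    [[0,0,-0.1,0,-1],[0,0,-0.1,0,-1],[0,0,-0.1,0,-1],[0,0,0,0,-1]]
  ]
}}

```text
clock: 4.75
eef_pos: [0.477, -0.0864, 0.0814]
tool_rot: [-0.093, 0.996, -0.001, -0.006]
ft_force: [-16.2, -5.5, 12.5]
grip_width: 0.0431
grasp_force: 67.8
```

```bash
python3 - <<'E'
from m import *
st(); fit('blue')
E
```

```text
t 4.75 p [477.  -86.4  81.4] yaw_y 100.7 tilt 0.68 j [-0.18  0.36 -0.3   0.92 -0.01 -0.36] w 43.1 F [-16.2  -5.5  12.5] T [-0.85  2.8   0.07] g 67.8
tcp bay [-138.3    0. ] 81.5 pitch 6.9 roll -1.1 n 89 top far edge x -79.1 y [-31.7  28.2] top z at tcp 66.7 z at far 73.9
```

>>> {"op": "apply_moves", "data": {
  "targets": [
    [[0,0,0.3,0,-1],[0,0,0.5,0,-1],[0.3,0.06,0.2,0,-1],[0.25,0.05,0,0,-1],[0,0,0,0,-1]]
  ]
}}

```text
clock: 5.22
eef_pos: [0.5081, -0.0806, 0.1229]
tool_rot: [-0.094, 0.996, -0.0, 0.002]
ft_force: [0.9, 0.4, -3.3]
grip_width: 0.0431
grasp_force: 66.2
```

```bash
python3 - <<'E'
from m import *
st(); i=fit('blue')
cv2.imwrite("pics/s2.png",cv2.resize(i[130:250,220:380],None,fx=5,fy=5))
E
```

```text
t 5.22 p [508.1 -80.6 122.9] yaw_y 100.8 tilt 0.29 j [-0.16  0.36 -0.18  1.03  0.   -0.35] w 43.1 F [ 0.9  0.4 -3.3] T [-0.08 -0.07  0.01] g 66.2
tcp bay [-108.6    0.3] 121.9 pitch 16.4 roll -1.7 n 148 top far edge x -50.1 y [-29.5  29.1] top z at tcp 99.8 z at far 117.0
```

View pics/s2.png

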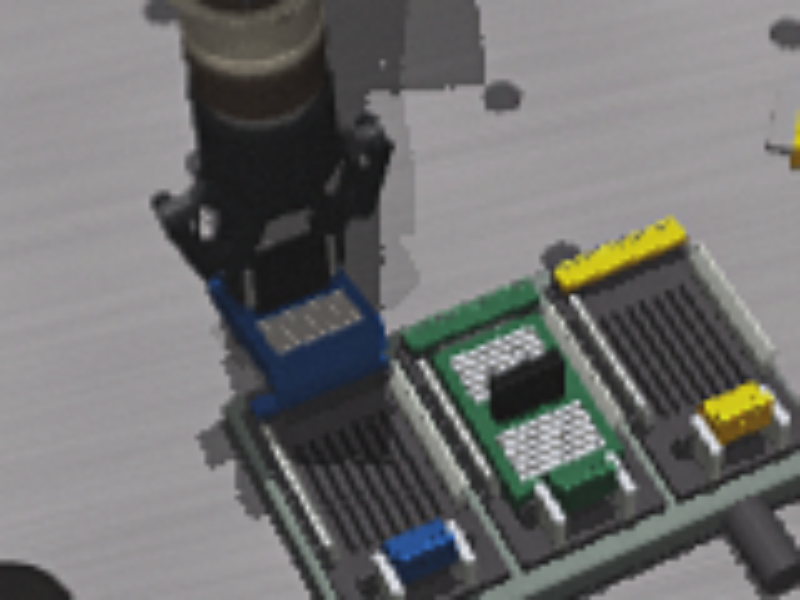

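The cassette is now tilted about 16° with its latch end up; the frame's far edge spans (275,400)–(385,350). Before inserting, I'll cross-check the bay's y position in both cameras.

```bash
python3 - <<'E'
from m import *
cs,sn=np.cos(BYAW),np.sin(BYAW); Rb=np.array([[cs,-sn],[sn,cs]])
for n in("top","scene"):
    i=cv2.imread(f"pics/{n}0.png"); P=np.load(n+".npy")
    for c in BO:
        b=(P[...,:2]-BO[c])@Rb*1000; z=P[...,2]*1000
        k=color(i,c)&(abs(b[...,1])<60)&(abs(b[...,0])<110)
        for lab,kk in(('bar',k&(b[...,0]<0)&(z>53)),('latch',k&(b[...,0]>0))):
            print(n,c,lab,'y',np.percentile(b[kk][:,1],[3,50,97]).round(1),'x',np.percentile(b[kk][:,0],[3,50,97]).round(1),kk.sum())
        # rail tops / floor lateral profile in mid-bay
        kk=(b[...,0]>-45)&(b[...,0]<30)&(abs(b[...,1])<50)&(z<75)
        w=b[kk][:,1]; q=z[kk]
        print('   prof',[(y,round(float(np.median(q[abs(w-y)<1])),0)) for y in list(range(-49,-30,2))+list(range(31,50,2)) if (abs(w-y)<1).sum()])
E
```

```text
top blue bar y [-38.1  -0.5  39.1] x [-80.9 -73.  -65.1] 254
top blue latch y [-14.4   1.   16.1] x [50.  62.4 76.1] 205
   prof [(-49, 33.0), (-45, 62.0), (-43, 63.0), (-41, 60.0), (-39, 55.0), (-37, 41.0), (-35, 38.0), (-33, 38.0), (-31, 38.0), (31, 38.0), (33, 38.0), (35, 39.0), (37, 54.0), (39, 60.0), (41, 62.0), (43, 42.0), (45, 35.0), (47, 31.0), (49, 30.0)]
top yellow bar y [-39.5   0.2  38.8] x [-75.4 -70.1 -64.8] 177
top yellow latch y [-15.9  -0.3  15.7] x [49.4 62.9 76.3] 220
   prof [(-49, 31.0), (-47, 32.0), (-45, 40.0), (-43, 63.0), (-41, 60.0), (-39, 55.0), (-37, 40.0), (-35, 38.0), (-33, 38.0), (-31, 38.0), (31, 38.0), (33, 39.0), (35, 39.0), (37, 52.0), (39, 59.0), (41, 63.0), (43, 62.0), (47, 32.0), (49, 30.0)]
scene blue bar y [-41.6   2.3  35.8] x [-76.9 -68.7 -62.6] 89
scene blue latch y [-19.3  -3.9  12.2] x [56.5 72.  79.2] 85
   prof [(-49, 35.0), (-47, 40.0), (-45, 59.0), (-43, 39.0), (-41, 55.0), (-39, 52.0), (-37, 39.0), (-35, 38.0), (-33, 37.0), (-31, 39.0), (31, 37.0), (33, 42.0), (35, 49.0), (37, 57.0), (39, 61.0), (41, 61.0), (47, 30.0), (49, 31.0)]
scene yellow bar y [-42.8  -6.8  35.8] x [-80.3 -70.5 -63.2] 106
scene yellow latch y [-19.3  -3.2  13.8] x [36.  65.1 78.3] 71
   prof [(-49, 37.0), (-47, 38.0), (-45, 47.0), (-43, 45.0), (-41, 54.0), (-37, 45.0), (-35, 40.0), (-33, 39.0), (-31, 35.0), (31, 35.0), (33, 40.0), (35, 47.0), (37, 54.0), (39, 60.0), (41, 62.0), (43, 56.0), (49, 25.0)]
```

```bash
python3 - <<'E'
from m import *
cs,sn=np.cos(BYAW),np.sin(BYAW); Rb=np.array([[cs,-sn],[sn,cs]])
o=get_obs(); tb=(o['eef_pos'][:2]-BO['blue'])@Rb*1000
for rep in range(2):
    i,P=cloud("scene"); b=(P[...,:2]-BO['blue'])@Rb*1000; z=P[...,2]*1000
    k=color(i,'blue')&(abs(b[...,0]+80)<45)&(abs(b[...,1])<60)&(z>92)
    for lo,hi in((-95,-75),(-75,-62),(-62,-40)):
        w=b[k&(b[...,0]>lo)&(b[...,0]<hi)]; print(tb.round(1),lo,len(w),np.percentile(w[:,1],[2,98]).round(1),w[:,1].min().round(1),w[:,1].max().round(1))
E
```

```text
[-108.6    0.3] -95 24 [-36.3  31.1] -36.8 31.2
[-108.6    0.3] -75 15 [-37.2  31.1] -37.4 31.6
[-108.6    0.3] -62 166 [-35.1  30.2] -36.9 31.9
[-108.6    0.3] -95 21 [-37.4  31.2] -37.6 31.6
[-108.6    0.3] -75 15 [-36.3  32.3] -36.5 32.5
[-108.6    0.3] -62 165 [-35.5  30.6] -36.5 32.4
```

>>> {"op": "apply_moves", "data": {
  "targets": [
    [[0,0,0.45,0,-1],[0.6,0.12,0,0,-1],[0.7,0.13,0,0,-1],[0.7,0.13,0,0,-1],[0.5,0.1,0,0,-1],[0.16,0.03,0,0,-1],[0,0,0,0,-1],[0,0,0,0,-1]]
  ]
}}

```text
clock: 6.03
eef_pos: [0.61, -0.0593, 0.138]
tool_rot: [-0.095, 0.995, 0.0, -0.002]
ft_force: [0.1, -1.1, -4.1]
grip_width: 0.0429
grasp_force: 66.1
```

```bash
python3 - <<'E'
from m import *
st(); i=fit('blue')
E
```

```text
t 6.03 p [610.  -59.3 138. ] yaw_y 100.9 tilt 0.21 j [-0.1   0.53  0.14  1.19 -0.   -0.29] w 42.9 F [ 0.1 -1.1 -4.1] T [-0.01  0.02 -0.02] g 66.1
tcp bay [-3.   1.3] 138.2 pitch 15.3 roll 0.6 n 145 top far edge x 55.6 y [-28.9  31.2] top z at tcp 116.5 z at far 132.5
```

>>> {"op": "apply_moves", "data": {
  "targets": [
    [[0.055,-0.02,-0.3,0,-1],[0,0,-0.3,0,-1],[0,0,-0.1,0,-1],[0,0,-0.1,0,-1],[0,0,0,0,-1]]
  ]
}}

```text
clock: 6.5
eef_pos: [0.6127, -0.0601, 0.1059]
tool_rot: [-0.095, 0.995, 0.0, -0.001]
ft_force: [0.4, 0.4, -3.8]
grip_width: 0.0423
grasp_force: 66.1
```

```bash
python3 - <<'E'
from m import *
st(); i=fit('blue')
E
```

```text
t 6.5 p [612.7 -60.1 105.9] yaw_y 100.9 tilt 0.14 j [-0.1   0.56  0.1   1.12 -0.   -0.29] w 42.3 F [ 0.4  0.4 -3.8] T [0.07 0.05 0.  ] g 66.1
tcp bay [0.4 0. ] 106.7 pitch 6.8 roll 2.2 n 133 top far edge x 58.9 y [-30.1  30. ] top z at tcp 90.2 z at far 97.2
```

>>> {"op": "apply_moves", "data": {
  "targets": [
    [[-0.11,-0.02,-0.05,0,-1],[-0.12,-0.02,-0.05,0,-1],[-0.11,-0.02,-0.06,0,-1],[0,0,0,0,-1],[0,0,0,0,-1]]
  ]
}}

```text
clock: 6.97
eef_pos: [0.605, -0.062, 0.1055]
tool_rot: [-0.096, 0.995, -0.0, 0.007]
ft_force: [5.2, 1.8, 6.1]
grip_width: 0.0424
grasp_force: 67.4
```

```bash
python3 - <<'E'
from m import *
st(); i=fit('blue')
cv2.imwrite("pics/s3.png",cv2.resize(i[130:270,240:400],None,fx=4,fy=4))
E
```

```text
t 6.97 p [605.  -62.  105.5] yaw_y 101.0 tilt 0.75 j [-0.1   0.53  0.06  1.08  0.   -0.29] w 42.4 F [5.2 1.8 6.1] T [ 0.37 -0.84 -0.04] g 67.4
tcp bay [-8.1 -0.4] 105.5 pitch 14.0 roll -0.7 n 115 top far edge x 50.9 y [-31.   29.4] top z at tcp 86.3 z at far 101.0
```

View pics/s3.png

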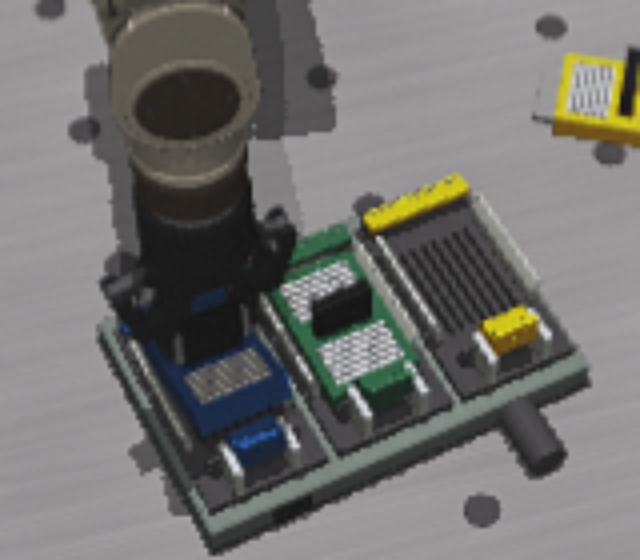

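The latch end is raised and sits inside the cheeks, at (245,395). The force says the tongue has met the bar's inner face, slightly too high. Back off, go lower, then slide in.

>>> {"op": "apply_moves", "data": {
  "targets": [
    [[0.27,0.05,0,0,-1],[0,0,0,0,-1],[0,0,0,0,-1]]
  ]
}}

```text
clock: 7.27
eef_pos: [0.613, -0.0605, 0.1034]
tool_rot: [-0.095, 0.995, -0.001, 0.003]
ft_force: [1.2, 0.5, 6.5]
grip_width: 0.0428
grasp_force: 67.7
```

```bash
python3 - <<'E'
from m import *
st(); i=fit('blue')
E
```

```text
t 7.27 p [613.  -60.5 103.4] yaw_y 101.0 tilt 0.33 j [-0.1   0.56  0.09  1.1  -0.   -0.29] w 42.8 F [1.2 0.5 6.5] T [0.   0.23 0.  ] g 67.7
tcp bay [-0.  -0.4] 103.5 pitch 8.5 roll 1.9 n 134 top far edge x 57.2 y [-32.4  29.3] top z at tcp 85.4 z at far 93.9
```

```bash
sed -i 's/tb\[0\]+66)&(z<tz+12)/tb[0]+XM)\&(z<tz+12)/; s/def fit(c,lo=20):/def fit(c,XM=66):/; s/&(z>tz-40)/\&(z>tz-28)/' m.py; python3 - <<'E'
from m import *
for _ in range(2): fit('blue',46)
E
```

```text
tcp bay [-0.1 -0.4] 103.5 pitch 15.7 roll -2.9 n 107 top far edge x 45.2 y [-28.4  30.5] top z at tcp 80.4 z at far 93.1
tcp bay [-0.  -0.4] 103.5 pitch 15.8 roll -1.2 n 104 top far edge x 45.4 y [-32.3  30.4] top z at tcp 80.5 z at far 93.3
```

>>> {"op": "apply_moves", "data": {
  "targets": [
    [[-0.03,0,-0.08,0,-1],[0,0,-0.08,0,-1],[0,0,-0.05,0,-1],[0,0,0,0,-1]]
  ]
}}

```text
clock: 7.75
eef_pos: [0.6136, -0.0604, 0.1027]
tool_rot: [-0.096, 0.995, -0.001, 0.007]
ft_force: [-9.7, 1.3, 38.6]
grip_width: 0.0427
grasp_force: 71.5
```

```bash
python3 - <<'E'
from m import *
st()
for _ in range(2): fit('blue',46)
E
```

```text
t 7.75 p [613.6 -60.4 102.7] yaw_y 101.0 tilt 0.8 j [-0.1   0.55  0.08  1.09  0.   -0.29] w 42.7 F [-9.7  1.3 38.6] T [0.41 2.39 0.14] g 71.5
tcp bay [ 0.6 -0.4] 102.8 pitch 19.8 roll -2.1 n 101 top far edge x 45.2 y [-31.5  30.6] top z at tcp 77.7 z at far 93.8
tcp bay [ 0.6 -0.5] 102.7 pitch 15.9 roll -1.2 n 95 top far edge x 45.5 y [-29.8  30.8] top z at tcp 80.1 z at far 93.0
```

>>> {"op": "apply_moves", "data": {
  "targets": [
    [[0,0,0.2,0,-1],[-0.1,-0.02,0,0,-1],[-0.12,-0.02,0,0,-1],[-0.12,-0.02,0,0,-1],[0,0,0,0,-1],[0,0,0,0,-1]]
  ]
}}

```text
clock: 8.35
eef_pos: [0.6004, -0.0626, 0.1031]
tool_rot: [-0.096, 0.995, -0.0, 0.005]
ft_force: [6.6, 0.2, 8.0]
grip_width: 0.0425
grasp_force: 67.9
```

```bash
python3 - <<'E'
from m import *
st()
for _ in range(3): fit('blue',46)
E
```

```text
t 8.35 p [600.4 -62.6 103.1] yaw_y 101.0 tilt 0.62 j [-0.1   0.53  0.05  1.08  0.   -0.3 ] w 42.5 F [6.6 0.2 8. ] T [ 0.26 -1.03  0.06] g 67.9
tcp bay [-12.7  -0.1] 103.0 pitch 19.2 roll -0.5 n 86 top far edge x 31.6 y [-29.1  29.5] top z at tcp 79.0 z at far 94.4
tcp bay [-12.7  -0.1] 103.0 pitch 16.8 roll -1.2 n 94 top far edge x 31.5 y [-30.2  30.2] top z at tcp 80.1 z at far 93.4
tcp bay [-12.7  -0.1] 103.0 pitch 16.3 roll -0.8 n 82 top far edge x 32.3 y [-31.   28.9] top z at tcp 80.6 z at far 93.7
```

>>> {"op": "apply_moves", "data": {
  "targets": [
    [[-0.08,-0.015,0,0,-1],[0.03,0.005,-0.12,0,-1],[0.05,0.01,-0.12,0,-1],[0.05,0.01,-0.12,0,-1],[0,0,0,0,-1]]
  ]
}}

```text
clock: 8.92
eef_pos: [0.6068, -0.0618, 0.0951]
tool_rot: [-0.096, 0.995, -0.001, 0.011]
ft_force: [3.8, 3.1, 32.1]
grip_width: 0.0423
grasp_force: 73.3
```

```bash
python3 - <<'E'
from m import *
st()
for _ in range(3): fit('blue',46)
E
```

```text
t 8.92 p [606.8 -61.8  95.1] yaw_y 101.0 tilt 1.26 j [-0.1   0.54  0.04  1.05  0.   -0.29] w 42.3 F [ 3.8  3.1 32.1] T [ 0.74 -0.13 -0.01] g 73.3
tcp bay [-6.3 -0.5] 95.1 pitch 8.2 roll 1.8 n 97 top far edge x 38.6 y [-32.1  26.4] top z at tcp 74.3 z at far 80.8
tcp bay [-6.3 -0.5] 95.1 pitch 6.8 roll -1.3 n 104 top far edge x 37.8 y [-32.   30.4] top z at tcp 74.9 z at far 80.2
tcp bay [-6.3 -0.5] 95.1 pitch 9.7 roll -1.1 n 85 top far edge x 37.9 y [-31.3  29.7] top z at tcp 74.3 z at far 81.9
```

>>> {"op": "apply_moves", "data": {
  "targets": [
    [[0,0,0,0,1],[0,0,0,0,1],[0,0,0,0,1],[0,0,0.4,0,1],[0,0,0.8,0,1],[0.5,0.1,0.3,0,-1],[0.47,0.1,0,0,-1],[0,0,0,0,-1]]
  ]
}}

```text
clock: 9.73
eef_pos: [0.6396, -0.0539, 0.1453]
tool_rot: [-0.096, 0.995, 0.0, 0.001]
ft_force: [1.1, 0.4, -0.2]
grip_width: 0.0516
grasp_force: 0.0
```

>>> {"op": "apply_moves", "data": {
  "targets": [
    [[0,0,0,0,-1],[0,0,0,0,-1],[0,0,0,0,-1],[0,0,0,0,-1]]
  ]
}}

```text
clock: 10.07
eef_pos: [0.6359, -0.0545, 0.1448]
tool_rot: [-0.095, 0.995, 0.0, -0.001]
ft_force: [-0.8, -0.6, 1.2]
grip_width: 0.0002
grasp_force: 0.0
```

```bash
python3 - <<'E'
from m import *
st(); o=get_obs(); cs,sn=np.cos(BYAW),np.sin(BYAW); Rb=np.array([[cs,-sn],[sn,cs]]); print((o['eef_pos'][:2]-BO['blue'])@Rb*1000)
i,P=cloud("scene"); cv2.imwrite("pics/s4.png",cv2.resize(i[130:270,240:400],None,fx=4,fy=4))
E
```

```text
t 10.07 p [635.9 -54.5 144.8] yaw_y 100.9 tilt 0.15 j [-0.09  0.57  0.23  1.23 -0.   -0.28] w 0.2 F [-0.8 -0.6  1.2] T [ 0.03 -0.03  0.  ] g 0.0
[23.60110521  1.14589871]
```

View pics/s4.png

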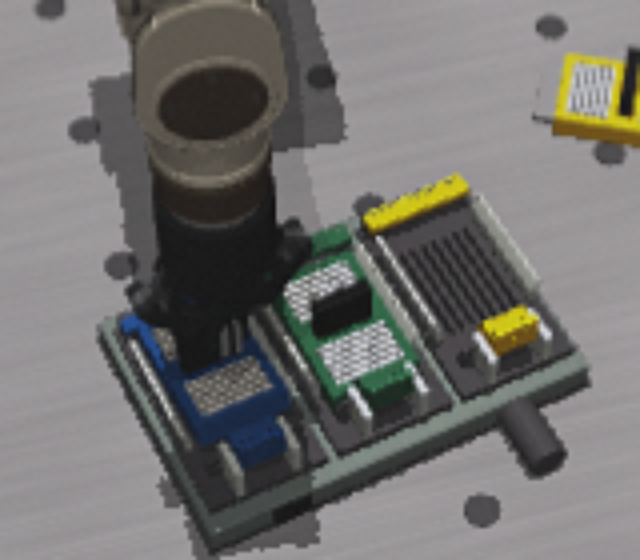

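The cassette rests in the bay with its tongue at the bar and the latch end up on the ramp, at (240,400). Now I'll press the latch end with the closed fingers.

>>> {"op": "apply_moves", "data": {
  "targets": [
    [[0.24,0.02,0,0,-1],[0,0,-0.5,0,-1],[0,0,-0.5,0,-1],[0,0,-0.2,0,-1],[0,0,-0.2,0,-1],[0,0,-0.2,0,-1],[0,0,0,0,-1]]
  ]
}}

```text
clock: 10.7
eef_pos: [0.6467, -0.0535, 0.0828]
tool_rot: [-0.095, 0.995, -0.0, 0.001]
ft_force: [-0.8, -0.5, -1.2]
grip_width: -0.0002
grasp_force: 0.0
```

>>> {"op": "apply_moves", "data": {
  "targets": [
    [[0,0,-0.15,0,-1],[0,0,-0.15,0,-1],[0,0,0,0,-1]]
  ]
}}

```text
clock: 10.95
eef_pos: [0.6469, -0.0536, 0.075]
tool_rot: [-0.095, 0.995, -0.0, 0.001]
ft_force: [-8.5, 0.8, 26.8]
grip_width: 0.0001
grasp_force: 12.9
```

```bash
python3 - <<'E'
from m import *
st()
E
```

```text
t 10.95 p [646.9 -53.6  75. ] yaw_y 100.9 tilt 0.16 j [-0.08  0.64  0.17  1.09 -0.   -0.27] w 0.1 F [-8.5  0.8 26.8] T [ 0.18  2.01 -0.01] g 12.9
```

>>> {"op": "apply_moves", "data": {
  "targets": [
    [[0,0,-0.12,0,-1],[0,0,-0.12,0,-1],[0,0,0,0,-1]]
  ]
}}

```text
clock: 11.2
eef_pos: [0.647, -0.0537, 0.0747]
tool_rot: [-0.095, 0.995, -0.001, 0.004]
ft_force: [-26.9, 2.7, 67.1]
grip_width: 0.0005
grasp_force: 33.3
```

>>> {"op": "apply_moves", "data": {
  "targets": [
    [[0,0,0.5,0,-1],[0,0,0.8,0,-1],[0,0,1,0,-1],[-0.3,0.3,1,0,1],[-0.8,0.5,0,0,1],[-0.8,0.5,0,0,1],[-0.8,0.5,0,0,1],[-0.5,0.6,0,0,1]]
  ]
}}

```text
clock: 11.87
eef_pos: [0.5156, 0.0419, 0.19]
tool_rot: [-0.095, 0.996, -0.0, -0.002]
ft_force: [0.0, 0.6, 0.6]
grip_width: 0.0605
grasp_force: 0.0
```

```bash
cat >> m.py <<'E'
def home(c):
    i,P=cloud("top"); cs,sn=np.cos(BYAW),np.sin(BYAW); Rb=np.array([[cs,-sn],[sn,cs]])
    b=(P[...,:2]-BO[c])@Rb*1000; z=P[...,2]*1000
    k=(abs(b[...,1])<32)&(b[...,0]>-52)&(b[...,0]<44)&(abs(b[...,0])>10)&(z>45)&(z<85)
    A=np.c_[b[k],np.ones(k.sum())]; f=np.linalg.lstsq(A,z[k],rcond=None)[0]
    h=(abs(b[...,1])<30)&(abs(b[...,0])<20)&(z>84)&(z<105)
    print('pitch',np.degrees(np.arctan(f[0])).round(2),'roll',np.degrees(np.arctan(f[1])).round(2),'top z',f[2].round(1),'handle',b[h].mean(0).round(1),rect(b[h]/1000) if h.any() else None, np.median(z[h]).round(1))
    for q in BO:
        b=(P[...,:2]-BO[q])@Rb*1000
        for lo,hi in((80,92),(70,80)):
            l=color(i,q)&(abs(b[...,1])<25)&(b[...,0]>40)&(b[...,0]<95)&(z>lo)&(z<hi); print(q,'latch',lo,np.percentile(b[l][:,0],[5,50,95]).round(1),l.sum())
    return i
E
python3 - <<'E'
from m import *
st(); i=home('blue'); cv2.imwrite("pics/t5.png",i)
i,P=cloud("scene"); cv2.imwrite("pics/s5.png",cv2.resize(i[130:270,240:400],None,fx=4,fy=4))
E
```

```text
t 11.87 p [515.6  41.9 190. ] yaw_y 100.9 tilt 0.19 j [ 0.08  0.31 -0.06  1.21 -0.   -0.11] w 60.5 F [0.  0.6 0.6] T [ 0.09 -0.01 -0.03] g 0.0
pitch -0.24 roll -0.36 top z 58.9 handle [-3.2 -1.2] (array([-2.9, -1.3]), array([12.2, 43.7]), 0.4) 92.0
blue latch 80 [71.4 73.9 76.8] 37
blue latch 70 [54.5 62.5 71.8] 125Traceback (most recent call last):
  File "<stdin>", line 2, in <module>
  File "m.py", line 36, in home
    l=color(i,q)&(abs(b[...,1])<25)&(b[...,0]>40)&(b[...,0]<95)&(z>lo)&(z<hi); print(q,'latch',lo,np.percentile(b[l][:,0],[5,50,95]).round(1),l.sum())
                                                                                                  ~~~~~~~~~~~~~^^^^^^^^^^^^^^^^^^^^^
    return _quantile_unchecked(
        a, q, axis, out, overwrite_input, method, keepdims, weights)
    return _ureduce(a,
                    func=_quantile_ureduce_func,
    ...<5 lines>...
                    overwrite_input=overwrite_input,
                    method=method)
    r = func(a, **kwargs)
    result = _quantile(arr,
                       quantiles=q,
    ...<2 lines>...
                       out=out,
                       weights=wgt)
    slices_having_nans = np.isnan(arr[-1, ...])
                                  ~~~^^^^^^^^^
IndexError: index -1 is out of bounds for axis 0 with size 0
```

The blue cassette is home: flat to 0.3°, top at 59 mm, latch tab back at its shut position (73.9 mm against 74.1 mm before). Now yellow, the same way.

>>> {"op": "apply_moves", "data": {
  "targets": [
    [[-0.29,0.89,0,6.4,1],[-0.29,0.89,0,6.4,1],[-0.29,0.89,0,6.4,1],[-0.29,0.89,0,6.4,1],[-0.29,0.89,0,6.4,1],[-0.29,0.89,0,6.4,1],[-0.29,0.89,0,6.4,1],[-0.29,0.89,0,6.3,1]]
  ]
}}

```text
clock: 12.58
eef_pos: [0.4254, 0.3281, 0.19]
tool_rot: [-0.518, 0.856, -0.0, -0.001]
ft_force: [-0.1, -0.7, -0.6]
grip_width: 0.0854
grasp_force: 0.0
```

>>> {"op": "apply_moves", "data": {
  "targets": [
    [[0,0,-0.6,0,1],[0,0,-0.6,0,1],[0,0,-0.3,0,1],[0,0,0,0,1]]
  ]
}}

```text
clock: 12.92
eef_pos: [0.424, 0.3254, 0.1266]
tool_rot: [-0.516, 0.857, -0.001, -0.004]
ft_force: [-1.3, -1.0, -0.7]
grip_width: 0.0856
grasp_force: 0.0
```

```bash
python3 - <<'E'
from m import *
st()
E
```

```text
t 12.92 p [424.  325.4 126.6] yaw_y 152.1 tilt 0.48 j [ 0.65  0.4  -0.1   1.08 -0.   -0.43] w 85.6 F [-1.3 -1.  -0.7] T [ 0.    0.03 -0.02] g 0.0
```

>>> {"op": "apply_moves", "data": {
  "targets": [
    [[-0.03,0.03,-0.6,0,1],[0,0,-0.7,0,1],[0,0,-0.5,0,1],[0,0,-0.3,0,1],[0,0,0,0,1],[0,0,0,0,-1],[0,0,0,0,-1],[0,0,0,0,-1]]
  ]
}}

```text
clock: 13.58
eef_pos: [0.4264, 0.3287, 0.0482]
tool_rot: [-0.515, 0.857, 0.0, 0.001]
ft_force: [0.8, 0.8, 0.3]
grip_width: 0.0514
grasp_force: 0.0
```

>>> {"op": "apply_moves", "data": {
  "targets": [
    [[0,0,0,0,-1],[0,0,0,0,-1],[0,0,0,0,-1],[0,0,0,0,-1]]
  ]
}}

```text
clock: 13.92
eef_pos: [0.4262, 0.3291, 0.0485]
tool_rot: [-0.515, 0.857, 0.001, 0.002]
ft_force: [-0.6, 0.4, 5.7]
grip_width: 0.0426
grasp_force: 62.3
```

```bash
python3 - <<'E'
from m import *
st()
E
```

```text
t 13.92 p [426.2 329.1  48.5] yaw_y 152.0 tilt 0.21 j [ 0.66  0.48 -0.2   0.88  0.   -0.43] w 42.6 F [-0.6  0.4  5.7] T [ 0.17  0.44 -0.04] g 62.3
```

>>> {"op": "apply_moves", "data": {
  "targets": [
    [[0,0,0.5,0,-1],[0,0,0.9,0,-1],[0,0,0.9,0,-1],[0.1,-0.8,0.2,-7,-1],[0.1,-0.8,0,-7,-1],[0.1,-0.8,0,-7,-1],[0.1,-0.8,0,-7,-1],[0.1,-0.8,0,-7,-1]]
  ]
}}

```text
clock: 14.58
eef_pos: [0.4446, 0.1664, 0.1466]
tool_rot: [-0.231, 0.973, -0.0, -0.0]
ft_force: [0.1, 0.1, -3.3]
grip_width: 0.0425
grasp_force: 62.7
```

>>> {"op": "apply_moves", "data": {
  "targets": [
    [[0.1,-0.8,0,-7,-1],[0.14,-0.6,0,-7,-1],[0,0,0,-2,-1],[0,0,0,0,-1],[0,0,0,0,-1]]
  ]
}}

```text
clock: 15.0
eef_pos: [0.4545, 0.1117, 0.1465]
tool_rot: [-0.096, 0.995, 0.0, -0.0]
ft_force: [-0.0, 0.6, -4.7]
grip_width: 0.0423
grasp_force: 62.7
```

```bash
cat >> m.py <<'E'
def tb(c):
    t=get_obs()['eef_pos']; cs,sn=np.cos(BYAW),np.sin(BYAW); print('bay',((t[:2]-BO[c])@np.array([[cs,-sn],[sn,cs]])*1000).round(1))
E
python3 - <<'E'
from m import *
st(); tb('yellow'); fit('yellow'); fit('yellow')
E
```

```text
t 15.0 p [454.5 111.7 146.5] yaw_y 101.1 tilt 0.04 j [ 0.24  0.25 -0.26  1.06  0.    0.05] w 42.3 F [-0.   0.6 -4.7] T [-0.01 -0.02 -0.03] g 62.7
bay [-122.7   -1.2]
tcp bay [-122.6   -0.8] 146.5 pitch 1.8 roll -1.7 n 67 top far edge x -70.5 y [-30.5  28.3] top z at tcp 120.0 z at far 121.6
tcp bay [-122.5   -0.4] 146.5 pitch 0.6 roll -1.8 n 77 top far edge x -71.2 y [-29.8  28.6] top z at tcp 120.3 z at far 120.8
```

>>> {"op": "apply_moves", "data": {
  "targets": [
    [[0.1,0.04,-0.5,0,-1],[0,0,-0.5,0,-1],[0,0,-0.1,0,-1],[0,0,-0.1,0,-1],[0,0,-0.1,0,-1],[0,0,-0.1,0,-1],[0,0,-0.1,0,-1],[0,0,0,0,-1]]
  ]
}}

```text
clock: 15.77
eef_pos: [0.4527, 0.1135, 0.0873]
tool_rot: [-0.098, 0.995, -0.0, -0.005]
ft_force: [-16.3, -2.1, 16.8]
grip_width: 0.0428
grasp_force: 66.3
```

```bash
python3 - <<'E'
from m import *
st(); fit('yellow'); fit('yellow')
E
```

```text
t 15.77 p [452.7 113.5  87.3] yaw_y 101.2 tilt 0.63 j [ 0.24  0.32 -0.34  0.92  0.    0.05] w 42.8 F [-16.3  -2.1  16.8] T [-0.35  2.97 -0.01] g 66.3
tcp bay [-124.1    0.9] 87.4 pitch 11.1 roll -0.2 n 95 top far edge x -69.2 y [-28.8  30.1] top z at tcp 68.5 z at far 79.3
tcp bay [-124.1    0.9] 87.4 pitch 13.3 roll 1.2 n 101 top far edge x -69.4 y [-28.7  28.8] top z at tcp 67.1 z at far 79.9
```

>>> {"op": "apply_moves", "data": {
  "targets": [
    [[0,0,-0.1,0,-1],[0,0,-0.1,0,-1],[0,0,0,0,-1],[0,0,0.5,0,-1],[0,0,0.8,0,-1],[0,0,0,0,-1]]
  ]
}}

```text
clock: 16.37
eef_pos: [0.462, 0.1152, 0.136]
tool_rot: [-0.097, 0.995, 0.001, 0.004]
ft_force: [2.3, 0.3, -1.9]
grip_width: 0.0425
grasp_force: 63.1
```

```bash
python3 - <<'E'
from m import *
st(); [fit('yellow') for _ in range(3)]
E
```

```text
t 16.37 p [462.  115.2 136. ] yaw_y 101.2 tilt 0.52 j [ 0.24  0.27 -0.26  1.03 -0.    0.05] w 42.5 F [ 2.3  0.3 -1.9] T [ 0.05 -0.2  -0.03] g 63.1
tcp bay [-115.2    0.8] 134.0 pitch 15.0 roll -1.1 n 88 top far edge x -61.9 y [-29.8  31.3] top z at tcp 121.8 z at far 136.1
tcp bay [-116.8    0.6] 132.1 pitch 16.2 roll -0.0 n 86 top far edge x -59.7 y [-29.2  29.5] top z at tcp 118.6 z at far 135.2
tcp bay [-118.1    0.4] 130.8 pitch 18.0 roll -2.0 n 87 top far edge x -63.8 y [-29.3  29.6] top z at tcp 114.9 z at far 132.5
```

>>> {"op": "apply_moves", "data": {
  "targets": [
    [[0,0,0,0,-1],[0,0,0,0,-1]]
  ]
}}

```text
clock: 16.68
eef_pos: [0.4575, 0.1135, 0.1293]
tool_rot: [-0.096, 0.995, -0.0, -0.002]
ft_force: [-0.2, -0.8, -5.3]
grip_width: 0.0422
grasp_force: 63.1
```

```bash
python3 - <<'E'
from m import *
st(); [fit('yellow',75) for _ in range(4)]
E
```

```text
t 16.68 p [457.5 113.5 129.3] yaw_y 101.1 tilt 0.19 j [ 0.24  0.28 -0.27  1.02  0.    0.05] w 42.2 F [-0.2 -0.8 -5.3] T [ 0.05  0.02 -0.02] g 63.1
tcp bay [-1.192e+02 -1.000e-01] 129.3 pitch 12.0 roll -1.3 n 73 top far edge x -66.2 y [-29.9  29.4] top z at tcp 117.3 z at far 128.5
tcp bay [-1.19e+02 -1.00e-01] 129.5 pitch 19.5 roll -0.8 n 95 top far edge x -67.8 y [-29.2  30.5] top z at tcp 111.3 z at far 129.4
tcp bay [-118.8   -0.2] 129.7 pitch 15.3 roll 1.1 n 88 top far edge x -66.7 y [-31.2  30.5] top z at tcp 114.9 z at far 129.1
tcp bay [-118.6   -0.2] 129.9 pitch 10.4 roll 2.4 n 71 top far edge x -66.0 y [-31.3  28.2] top z at tcp 118.8 z at far 128.5
```

```bash
cat >> m.py <<'E'
def prof(c,n=8):
    cs,sn=np.cos(BYAW),np.sin(BYAW); Rb=np.array([[cs,-sn],[sn,cs]]); W=[];Q=[]
    for _ in range(n):
        i,P=cloud("scene"); t=get_obs()['eef_pos']
        b=((P[...,:2]-t[:2])@Rb)*1000; z=(P[...,2]-t[2])*1000
        k=(abs(b[...,1]+3)<36)&(b[...,0]>-90)&(b[...,0]<72)&(z<15)&(z>-75); W.append(b[k]);Q.append(z[k])
    W=np.vstack(W);Q=np.hstack(Q)
    for x in range(-88,72,4):
        m=(abs(W[:,0]-x)<2)
        if m.sum()>8:
            s=m&(abs(W[:,1]+3)<15); e=m&(abs(abs(W[:,1]+3)-31)<3)
            print(x,m.sum(),'mid',np.percentile(Q[s],[20,50,80]).round(1) if s.sum()>5 else '','side',np.percentile(Q[e],[20,50,80]).round(1) if e.sum()>5 else '')
E
python3 - <<'E'
from m import *
st(); prof('yellow')
E
```

```text
t 16.88 p [458.3 113.5 129.9] yaw_y 101.0 tilt 0.1 j [ 0.24  0.28 -0.27  1.02 -0.    0.05] w 42.6 F [ 0.4  0.  -3. ] T [0.03 0.   0.02] g 63.0
-48 21 mid  side [-50.6 -48.  -45.8]
-44 43 mid  side [-58.3 -48.4 -45.1]
-40 43 mid  side [-45.8 -42.1 -41.2]
-36 54 mid  side [-51.2 -42.2 -39.7]
-32 29 mid  side [-49.  -41.1 -39.3]
-28 55 mid  side [-48.6 -38.5 -35.5]
-24 41 mid  side [-49.9 -36.4 -35. ]
-20 52 mid [2.2 3.3 4.3] side [-34.8 -33.6 -31.7]
-16 87 mid [4.9 6.1 7.4] side [-47.1 -34.2 -31. ]
-12 128 mid [3.9 7.6 9.3] side [-45.8 -32.1 -29.8]
-8 253 mid [0.1 4.1 8.5] side [-33.8 -26.1 -10.3]
-4 308 mid [-7.  -1.6  4.4] side [-34.3 -23.7   2.2]
0 364 mid [-14.9  -9.5  -3.2] side [-33.2 -23.9 -17.8]
4 440 mid [-20.6 -16.2 -11.9] side [-22.7  -8.8   4.5]
8 358 mid [-20.6 -18.6 -15.5] side [-19.   -0.1   8. ]
12 250 mid [-19.  -17.1 -15.7] side [-18.4 -17.   -3.2]
16 147 mid [-16.1 -14.8 -13.5] side [-31.1 -17.4 -15.3]
20 163 mid [-14.4 -13.3 -11.7] side [-20.8 -15.  -13.4]
24 139 mid [-11.9 -10.9  -9.5] side [-21.6 -14.4 -11. ]
28 157 mid [-10.3  -9.   -7.3] side [-18.1 -10.5  -8.1]
32 148 mid [-8.5 -6.8 -5.5] side [-9.8 -8.6 -7.2]
36 180 mid [-7.6 -5.1 -3.9] side [-20.1  -6.2  -4.6]
40 253 mid [-73.2  -5.   -2.5] side [-72.3  -7.2  -3.9]
44 282 mid [-73.4  -4.2  -1.3] side [-72.8  -3.7  -1.8]
48 360 mid [-71.8  -3.7  -0.1] side [-23.6  -5.1  -0. ]
52 564 mid [-40.3  -6.7  -1.7] side [-70.2  -6.8  -2. ]
56 512 mid [-17.2 -12.4  -6.8] side [-17.6 -11.5  -5.6]
60 94 mid [-15.9 -13.2 -10.4] side [-15.4 -11.5  -7.8]
```

Averaged over eight frames, the top line gives a pitch of about 26°, with the toe tip at about (-59,-73) mm from the TCP. I'll carry it over the bay.

>>> {"op": "apply_moves", "data": {
  "targets": [
    [[0,0,0.5,0,-1],[0.6,0.12,0.1,0,-1],[0.7,0.13,0,0,-1],[0.7,0.13,0,0,-1],[0.6,0.12,0,0,-1],[0.34,0.07,0,0,-1],[0,0,0,0,-1],[0,0,0,0,-1]]
  ]
}}

```text
clock: 17.95
eef_pos: [0.5764, 0.1364, 0.1539]
tool_rot: [-0.096, 0.995, -0.0, -0.001]
ft_force: [-0.7, -1.6, -3.5]
grip_width: 0.0426
grasp_force: 63.0
```

```bash
python3 - <<'E'
from m import *
st(); tb('yellow')
E
```

```text
t 17.95 p [576.4 136.4 153.9] yaw_y 101.0 tilt 0.08 j [0.23 0.48 0.1  1.19 0.   0.04] w 42.6 F [-0.7 -1.6 -3.5] T [-0.07  0.08  0.01] g 63.0
bay [ 1.7 -0.1]
```

Well placed. Descend 37 mm to tip z ≈ 43 mm.

>>> {"op": "apply_moves", "data": {
  "targets": [
    [[0,0,-0.35,0,-1],[0,0,-0.3,0,-1],[0,0,-0.15,0,-1],[0,0,-0.12,0,-1],[0,0,0,0,-1],[0,0,0,0,-1]]
  ]
}}

```text
clock: 18.45
eef_pos: [0.5761, 0.1363, 0.1181]
tool_rot: [-0.096, 0.995, -0.0, -0.0]
ft_force: [0.2, -0.7, -3.6]
grip_width: 0.0424
grasp_force: 63.0
```

```bash
python3 - <<'E'
from m import *
st(); tb('yellow')
E
```

```text
t 18.45 p [576.1 136.3 118.1] yaw_y 101.0 tilt 0.02 j [ 0.23  0.5   0.04  1.11 -0.    0.04] w 42.4 F [ 0.2 -0.7 -3.6] T [ 0.01 -0.04 -0.02] g 63.0
bay [ 1.4 -0.1]
```

>>> {"op": "apply_moves", "data": {
  "targets": [
    [[0,0,-0.1,0,-1],[0,0,-0.06,0,-1],[0,0,0,0,-1]]
  ]
}}

```text
clock: 18.7
eef_pos: [0.5762, 0.1364, 0.1112]
tool_rot: [-0.096, 0.995, -0.0, -0.0]
ft_force: [0.5, 0.0, -3.5]
grip_width: 0.0422
grasp_force: 63.0
```

>>> {"op": "apply_moves", "data": {
  "targets": [
    [[-0.1,-0.02,0,0,-1],[-0.1,-0.02,0,0,-1],[-0.08,-0.015,0,0,-1],[0,0,0,0,-1]]
  ]
}}

```text
clock: 19.03
eef_pos: [0.5642, 0.134, 0.1115]
tool_rot: [-0.096, 0.995, -0.0, -0.0]
ft_force: [-0.1, -0.2, -4.3]
grip_width: 0.0423
grasp_force: 63.0
```

```bash
python3 - <<'E'
from m import *
st(); tb('yellow')
E
```

```text
t 19.03 p [564.2 134.  111.5] yaw_y 101.0 tilt 0.05 j [ 0.23  0.49 -0.    1.08  0.    0.04] w 42.3 F [-0.1 -0.2 -4.3] T [-0.08  0.06 -0.01] g 63.0
bay [-10.7  -0.1]
```

>>> {"op": "apply_moves", "data": {
  "targets": [
    [[0.03,0.005,-0.09,0,-1],[0.05,0.01,-0.09,0,-1],[0.06,0.01,-0.09,0,-1],[0.06,0.01,-0.09,0,-1],[0.06,0.01,-0.09,0,-1],[0,0,0,0,-1]]
  ]
}}

```text
clock: 19.53
eef_pos: [0.5797, 0.1369, 0.0972]
tool_rot: [-0.096, 0.995, 0.001, 0.005]
ft_force: [2.8, 0.0, 10.1]
grip_width: 0.0422
grasp_force: 66.0
```

```bash
python3 - <<'E'
from m import *
st(); tb('yellow'); prof('yellow',4)
E
```

```text
t 19.53 p [579.7 136.9  97.2] yaw_y 101.1 tilt 0.56 j [ 0.23  0.52  0.01  1.05 -0.    0.04] w 42.2 F [ 2.8  0.  10.1] T [-0.05  0.14  0.1 ] g 66.0
bay [ 5.1 -0.3]
-84 23 mid  side [-44.1 -42.1 -40.7]
-80 19 mid  side [-45.1 -43.9 -40.2]
-76 32 mid  side [-58.7 -43.7 -41.4]
-72 50 mid [-44.3 -43.3 -42.3] side [-56.7 -46.1 -41.5]
-68 25 mid  side [-58.5 -45.2 -42.4]
-56 12 mid  side [-43.4 -36.2 -35.1]
-52 22 mid  side [-37.4 -35.1 -32.9]
-48 26 mid  side [-40.3 -34.8 -32.3]
-44 17 mid  side [-36.9 -32.8 -30.8]
-40 15 mid  side 
-36 21 mid  side [-35.2 -30.8 -28.3]
-32 17 mid  side [-59.7 -35.  -32. ]
-28 24 mid  side [-56.5 -42.2 -29.2]
-24 17 mid  side [-53.4 -29.1 -26.6]
-20 26 mid  side [-48.9 -28.5 -25.6]
-16 54 mid [6.3 7.6 9.7] side [-47.1 -27.5 -24.8]
-12 44 mid [ 8.9 10.8 12.6] side [-61.2 -47.3 -23. ]
-8 128 mid [-2.2  4.9  8.8] side [-58.8 -24.6 -17.9]
-4 238 mid [-12.6  -3.8   4. ] side [-28.2 -19.2   0.5]
0 187 mid [-21.6 -16.2 -10.1] side [-55.2 -30.6 -20.4]
4 141 mid [-22.3 -20.7 -19.8] side [-21.5  -9.    4.3]
8 215 mid [-20.5 -19.2 -17.7] side [-21.1  -3.2   8.5]
12 166 mid [-20.1 -18.1 -16.3] side [-42.7 -20.9 -17.6]
16 105 mid [-18.8 -17.9 -14.4] side [-25.4 -16.8 -15. ]
20 126 mid [-17.8 -16.3 -14.7] side [-26.4 -18.2 -15.8]
24 116 mid [-17.1 -15.1 -13.5] side [-35.2 -18.3 -15.7]
28 119 mid [-16.8 -14.4 -12.4] side [-58.  -15.8 -13.8]
32 135 mid [-15.1 -13.5 -11.5] side [-59.  -36.2 -13.4]
36 129 mid [-14.1 -12.5 -11.4] side [-59.4 -15.  -12.4]
40 144 mid [-13.5 -10.7  -9. ] side [-57.8 -11.6 -10.6]
44 155 mid [-13.1 -11.1  -9.2] side [-58.9 -13.4  -9.1]
48 238 mid [-20.9 -15.6 -10.1] side [-24.4 -16.  -11.7]
52 265 mid [-26.  -21.4 -14. ] side [-28.2 -22.9 -16.6]
56 130 mid [-25.4 -23.5 -21.7] side [-56.  -50.5 -42.6]
60 133 mid [-24.5 -22.4 -20.7] side [-58.5 -48.7 -36.5]
64 123 mid [-26.7 -22.6 -20.4] side [-61.1 -59.8 -59.2]
68 119 mid [-62.2 -59.4 -21.1] side [-61.4 -59.1 -56.3]
```

>>> {"op": "apply_moves", "data": {
  "targets": [
    [[-0.06,-0.01,-0.03,0,-1],[-0.06,-0.01,-0.04,0,-1],[0,0,-0.04,0,-1],[0,0,0,0,-1]]
  ]
}}

```text
clock: 20.07
eef_pos: [0.5791, 0.1369, 0.0965]
tool_rot: [-0.096, 0.995, 0.001, 0.01]
ft_force: [5.6, 0.3, 18.1]
grip_width: 0.0425
grasp_force: 67.4
```

```bash
python3 - <<'E'
from m import *
st(); tb('yellow'); prof('yellow',4)
E
```

```text
t 20.07 p [579.1 136.9  96.5] yaw_y 101.0 tilt 1.17 j [ 0.23  0.51 -0.    1.04 -0.    0.04] w 42.5 F [ 5.6  0.3 18.1] T [ 0.01 -0.53  0.09] g 67.4
bay [ 4.4 -0.2]
-84 11 mid  side [-42.6 -41.8 -41. ]
-80 19 mid  side 
-76 29 mid  side [-47.  -40.4 -38.1]
-72 50 mid [-53.9 -42.9 -39.7] side [-57.4 -48.5 -40.7]
-68 27 mid [-42.  -40.9 -38.8] side [-59.2 -42.4 -40.3]
-56 13 mid  side [-39.4 -37.4 -35.7]
-52 17 mid  side [-37.9 -33.  -31.1]
-48 22 mid  side [-37.9 -33.8 -32.6]
-44 14 mid  side [-37.3 -32.9 -31. ]
-40 20 mid  side [-37.5 -31.4 -30.1]
-36 22 mid  side [-43.2 -33.6 -31.1]
-32 15 mid  side [-50.9 -36.8 -31. ]
-28 17 mid  side [-59.3 -46.3 -30.8]
-24 18 mid  side [-41.6 -28.7 -26.3]
-20 27 mid  side [-56.7 -27.8 -25.6]
-16 57 mid [ 6.8  9.6 10.7] side [-59.  -27.5 -25. ]
-12 53 mid [ 7.2  9.1 11.7] side [-58.3 -26.8 -24.5]
-8 148 mid [-0.7  5.4 11.5] side [-43.8 -24.5 -16.5]
-4 221 mid [-10.9  -3.9   3.4] side [-55.1 -24.  -18.4]
0 189 mid [-20.8 -16.4 -10.9] side [-56.5 -24.6  -0.7]
4 162 mid [-22.3 -20.  -17.5] side [-21.4  -6.9   4.5]
8 214 mid [-21.5 -19.3 -16.5] side [-2
[... 156 characters left out ...]
.2] side [-54.4 -17.5 -15.6]
24 109 mid [-16.9 -15.2 -13.5] side [-25.6 -17.1 -14.3]
28 114 mid [-17.2 -15.  -12.1] side [-34.4 -15.3 -11.7]
32 144 mid [-14.3 -12.2 -10.1] side [-56.2 -17.1 -13.4]
36 125 mid [-13.6 -11.8 -10.4] side [-56.9 -15.2 -11.3]
40 157 mid [-13.3 -11.3 -10.1] side [-57.8 -14.4 -11. ]
44 134 mid [-13.4  -9.8  -7.9] side [-55.8 -16.7  -9.9]
48 264 mid [-21.2 -15.5 -10.2] side [-23.1 -14.8 -10. ]
52 242 mid [-26.  -22.2 -16.5] side [-27.4 -22.4 -16.1]
56 118 mid [-25.  -23.5 -21.2] side [-54.  -48.8 -39.9]
60 141 mid [-23.9 -21.5 -19.2] side [-59.  -50.8 -36.2]
64 118 mid [-25.  -22.1 -19.7] side [-60.3 -57.9 -55.3]
68 116 mid [-60.3 -58.6 -18.9] side [-61.  -58.5 -55.8]
```

>>> {"op": "apply_moves", "data": {
  "targets": [
    [[0,0,-0.1,0,-1],[0,0,-0.1,0,-1],[0,0,-0.1,0,-1],[0,0,0,0,-1]]
  ]
}}

```text
clock: 20.6
eef_pos: [0.5818, 0.1373, 0.0921]
tool_rot: [-0.096, 0.995, 0.001, 0.015]
ft_force: [-5.4, -2.2, 52.1]
grip_width: 0.0423
grasp_force: 71.7
```

```bash
python3 - <<'E'
from m import *
st(); tb('yellow'); i=fit('yellow',44); fit('yellow',44)
cv2.imwrite("pics/s6.png",cv2.resize(i[130:270,240:400],None,fx=4,fy=4))
E
```

```text
t 20.6 p [581.8 137.3  92.1] yaw_y 101.0 tilt 1.68 j [ 0.23  0.52 -0.01  1.02 -0.    0.04] w 42.3 F [-5.4 -2.2 52.1] T [-0.59  1.3  -0.34] g 71.7
bay [ 7.1 -0.3]
tcp bay [ 7.1 -0.3] 92.1 pitch 6.5 roll -1.1 n 91 top far edge x 50.3 y [-31.5  29.5] top z at tcp 76.3 z at far 81.2
tcp bay [ 7.1 -0.3] 92.1 pitch 13.4 roll 0.5 n 84 top far edge x 50.0 y [-30.6  27.5] top z at tcp 72.2 z at far 82.4
```

View pics/s6.png

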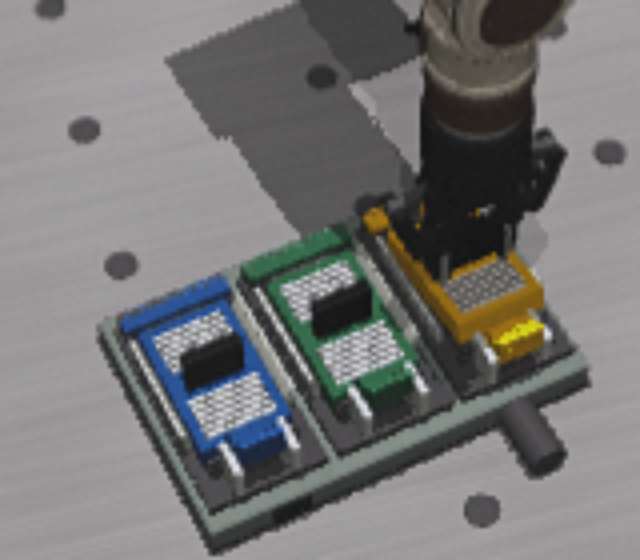

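Blue looks seated just like green. Yellow's tongue is under its bar, with its latch end on the ramp at (500,310). Unload, release and press.

>>> {"op": "apply_moves", "data": {
  "targets": [
    [[0,0,0.25,0,-1],[0,0,0.05,0,1],[0,0,0.05,0,1],[0,0,0.1,0,1],[0,0,0.5,0,1],[0,0,0.8,0,1],[0.33,0.06,0.1,0,-1],[0.33,0.06,0,0,-1]]
  ]
}}

```text
clock: 21.37
eef_pos: [0.5984, 0.1404, 0.1527]
tool_rot: [-0.096, 0.995, 0.0, 0.001]
ft_force: [0.2, 0.1, 0.2]
grip_width: 0.064
grasp_force: 0.0
```

>>> {"op": "apply_moves", "data": {
  "targets": [
    [[0,0,0,0,-1],[0,0,0,0,-1],[0,0,0,0,-1],[0,0,0,0,-1],[0,0,0,0,-1]]
  ]
}}

```text
clock: 21.78
eef_pos: [0.5963, 0.1399, 0.1502]
tool_rot: [-0.096, 0.995, -0.0, -0.001]
ft_force: [0.1, 0.8, 0.8]
grip_width: 0.0005
grasp_force: 0.0
```

```bash
python3 - <<'E'
from m import *
st(); tb('yellow')
E
```

```text
t 21.78 p [596.3 139.9 150.2] yaw_y 101.0 tilt 0.12 j [0.23 0.52 0.16 1.21 0.   0.04] w 0.5 F [0.1 0.8 0.8] T [0.04 0.04 0.03] g 0.0
bay [21.9 -0.5]
```

>>> {"op": "apply_moves", "data": {
  "targets": [
    [[0.27,0.065,0,0,-1],[0,0,-0.6,0,-1],[0,0,-0.5,0,-1],[0,0,-0.2,0,-1],[0,0,-0.2,0,-1],[0,0,-0.2,0,-1],[0,0,0,0,-1]]
  ]
}}

```text
clock: 22.37
eef_pos: [0.6087, 0.1428, 0.0847]
tool_rot: [-0.096, 0.995, 0.0, 0.001]
ft_force: [-0.7, 0.2, -0.4]
grip_width: -0.0001
grasp_force: 0.0
```

>>> {"op": "apply_moves", "data": {
  "targets": [
    [[0,0,-0.15,0,-1],[0,0,-0.15,0,-1],[0,0,0,0,-1]]
  ]
}}

```text
clock: 22.62
eef_pos: [0.6083, 0.1427, 0.075]
tool_rot: [-0.096, 0.995, 0.0, 0.001]
ft_force: [-7.4, -1.2, 22.8]
grip_width: 0.0
grasp_force: 11.3
```

```bash
python3 - <<'E'
from m import *
st(); tb('yellow')
E
```

```text
t 22.62 p [608.3 142.7  75. ] yaw_y 101.0 tilt 0.14 j [ 0.23  0.6   0.09  1.06 -0.    0.04] w 0.0 F [-7.4 -1.2 22.8] T [-0.37  1.62  0.02] g 11.3
bay [34.2 -0. ]
```

Same signature as blue (contact at 75.0 mm). Press harder once, then retreat and inspect.

>>> {"op": "apply_moves", "data": {
  "targets": [
    [[0,0,-0.12,0,-1],[0,0,-0.12,0,-1],[0,0,0,0,-1]]
  ]
}}

```text
clock: 22.87
eef_pos: [0.6084, 0.1427, 0.0747]
tool_rot: [-0.096, 0.995, 0.0, 0.003]
ft_force: [-25.9, -6.4, 67.0]
grip_width: 0.0
grasp_force: 33.4
```

>>> {"op": "apply_moves", "data": {
  "targets": [
    [[0,0,0.5,0,-1],[0,0,0.8,0,-1],[0,0,1,0,-1],[0,0,1,0,-1],[-0.8,0,0,0,-1],[-0.9,0,0,0,-1],[-0.9,0,0,0,-1],[-0.9,0,0,0,-1]]
  ]
}}

```text
clock: 23.53
eef_pos: [0.466, 0.1423, 0.1926]
tool_rot: [-0.096, 0.995, -0.0, -0.001]
ft_force: [-0.7, 0.8, 0.1]
grip_width: 0.0
grasp_force: 0.0
```

>>> {"op": "apply_moves", "data": {
  "targets": [
    [[-0.8,0,0,0,-1],[-0.9,0,0,0,-1],[-0.9,0,0,0,-1],[0,0,0,0,-1],[0,0,0,0,-1]]
  ]
}}

```text
clock: 23.95
eef_pos: [0.3617, 0.1422, 0.1928]
tool_rot: [-0.097, 0.995, -0.0, -0.001]
ft_force: [0.9, -0.2, 0.0]
grip_width: 0.0001
grasp_force: 0.0
```

```bash
sed -i 's/np.percentile(b\[l\]\[:,0\],\[5,50,95\]).round(1),l.sum()/np.percentile(b[l][:,0],[5,50,95]).round(1) if l.any() else 0,l.sum()/' m.py
python3 - <<'E'
from m import *
BO['green']=(BO['blue']+BO['yellow'])/2
st(); home('blue'); home('green'); i=home('yellow')
cv2.imwrite("pics/t6.png",cv2.resize(i[110:260,230:420],None,fx=4,fy=4))
E
```

```text
t 23.95 p [361.7 142.2 192.8] yaw_y 101.1 tilt 0.1 j [ 0.37  0.06 -0.36  1.15 -0.    0.18] w 0.1 F [ 0.9 -0.2  0. ] T [ 0.01 -0.06  0.05] g 0.0
pitch 0.27 roll -0.13 top z 58.8 handle [-3.3 -1.1] (array([-2.7, -1.3]), array([43.4, 12.6]), 88.3) 92.5
blue latch 80 [70.8 74.1 77.2] 43
blue latch 70 [53.7 62.  71.2] 121
yellow latch 80 [71.4 73.6 76.7] 43
yellow latch 70 [54.5 62.7 71.5] 125
green latch 80 [65.5 73.7 74.4] 6
green latch 70 [58.8 64.  70.3] 34
pitch -0.09 roll 0.01 top z 58.8 handle [-1.3 -0.9] (array([-0.7, -0.7]), array([43.3, 12.7]), 89.8) 91.6
blue latch 80 [71.2 73.4 77.3] 42
blue latch 70 [53.8 62.5 71.3] 122
yellow latch 80 [70.6 73.1 77. ] 45
yellow latch 70 [54.4 62.4 71.2] 123
green latch 80 [72.2 74.1 75.3] 11
green latch 70 [57.8 63.7 70.7] 41
pitch 0.26 roll 0.1 top z 58.8 handle [-3.2 -0.8] (array([-2.7, -0.6]), array([43.8, 12.4]), 89.8) 91.9
blue latch 80 [71.  73.4 76.8] 39
blue latch 70 [53.9 62.7 71.8] 125
yellow latch 80 [70.7 73.3 77.1] 43
yellow latch 70 [52.9 62.1 71.3] 130
green latch 80 [69.6 73.4 75. ] 12
green latch 70 [58.5 66.2 71. ] 37
```

View pics/t6.png

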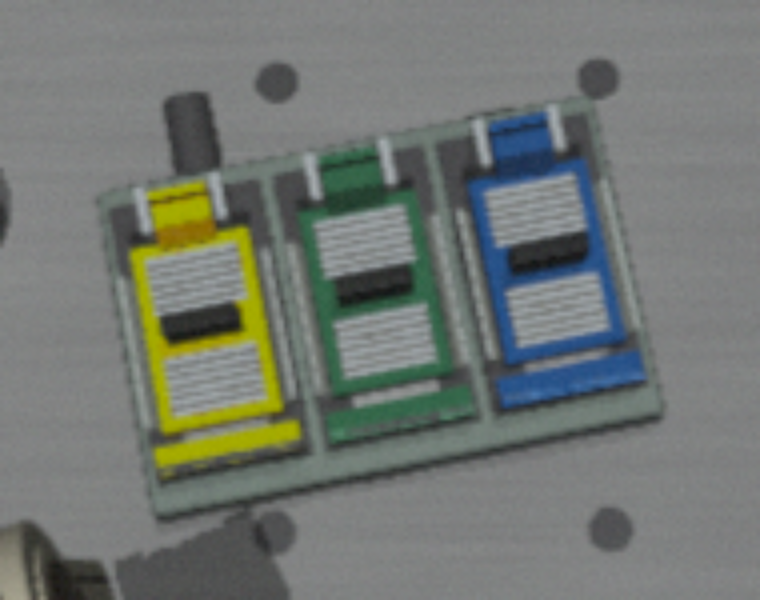

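The last top view shows all three cassettes flat under their bars and shut latches. Blue and yellow match green: same height (58.8 mm) and latch position, about 2 mm off green in x.

```bash
python3 -c "
from workcell import order
print(order.job_done())"
```

```text
the job is handed in; nothing more can be done
None
```

I handed the job in at about 24 s: the blue and yellow cassettes are latched home flat in their own bays, about 2 mm towards the toe bar compared with green (limit 5 mm). I didn't touch the green cassette and kept clear of the spray can, clamp and pulley, though I didn't re-measure those three. The hand-in returned no verdict.

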